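# Load three boards into the numbered test nests and clamp them

## Robot

A 6-joint arm with a two-finger parallel gripper is mounted at the origin on the work surface. World frame = base frame: x ahead of the robot, y to its left, z up, the work surface at z = 0. Lengths are in mm, angles in rad, forces in N, time in s.
With the tool pointing down it reaches from about 300 to 1000 mm from the base axis. Payload 5.1 kg.
Tool frame: the origin (TCP) lies midway between the tips of the shut fingers; the grasp point (between the pads) lies grip_depth behind it (grip_depth is the distance from the TCP to the grasp point, in mm); x points along the fingers, y is the direction in which the jaws open and shut, and the axes are right-handed (so a half turn about x gives the same grasp; the last joint's range is limited). The gripper opens to 95 mm and grips with 3 to 60 N. Pads are 20 mm wide; open, the fingers measure 119 mm over their backs; the gripper's body (75 mm by 180 mm) begins 59 mm behind the grasp point.
Start: joints at [1.021, 0.124, 1.65, -0, 1.367, -0.083], TCP at [292.538, 580.436, 214.656] pointing down, gripper open.
Joint ranges: [-2.61, 2.61], [-1.02, 2.33], [0.03, 2.71], [-1.35, 4.49], [0.32, 2.68], [-2.91, 2.91]. Speed limits (rad/s): [2.57, 2.57, 3.14, 3.14, 3.14, 3.14].

## Interface

Orientations are given as a unit quaternion [x, y, z, w].
In Python, from station import observe, read_camera, job_done, trace, grip_depth gives the robot as it stands.
- The arm moves only by the tool jog_arm, never from a script. Its argument "increments" is a list of rows, each an object of numbers: "tx", "ty", "tz": the shift along the tool's x, y, z in mm; "wx", "wy", "wz": the turn, a rotation vector about the tool's x, y, z in degrees; "grip": the opening in per cent of the stroke, from 0 (shut) to 100 (fully open). In form: [{"tx": .., "ty": .., "tz": .., "wx": .., "wy": .., "wz": .., "grip": ..}, ...]. A call has 1 to 8 rows; each row is the pose to reach, as a shift and turn from the pose measured when the call began, along the tool's axes at that moment; what a row does not reach only later rows make up. A row lasts 1/8 s, in which the tool goes at most 62.5 mm and 10.7 degrees, less where a joint would pass 70% of its speed; a pose out of reach is approached as far as the arm can. A call with a gripper value outside its range is refused whole. The fingers move at their own pace and stop on an object; "grip_force" is the grip in N (left out, the last holds). Time passes only in rows, so rows that repeat a pose let the fingers close. It gives the time, the measured TCP pose, the force and the opening at its end, in the units of the state.
- observe(): the state, without advancing time (a new reading comes with each control period).
- read_camera(name): name is "scene" or "side" or "wrist"; returns a dict with "img" (384x512x3 uint8, red, green, blue), "camera_matrix" (3x3 intrinsics, pixels), "k1" (the pictures are not rectified: a ray, as slopes to the right and down, at radius r is drawn at 1 + k1 r^2 times it, then the intrinsics apply), "R" (3x3) and "t" (3): a world point X has camera coordinates R X + t; the wrist camera has in their place "hand_eye" (4x4, takes a point from camera to tool coordinates, whose origin is the TCP and whose axes are the tool frame's). Camera axes: x right, y down, z forward; pixel columns grow to the right and rows downward; lengths in mm; the calibration is good to about 2 mm. A picture is of the moment at which its call begins: read the wrist's pose just before it. There is no depth.
- job_done(): hands the job in, once; it reports no verdict.
Trained networks look in a picture, given as the dict that the camera call returned (one of the last four; its "shot" number tells which), for a name from the list of things; names that differ only in an ending like _2 or _b are one class to them, and where a whole thing is asked for, a point or a joint stands for the part that bears it (a point fixed in the world has none). Each returns a list of dicts, best first, with "score" (0 to 1); they miss things now and then, are a little off and sometimes report something else, mostly with a low value. They report only what shows in the picture. A call takes as long as a camera call. They do not tell look-alikes from the thing itself.
- trace(picture, query): "pixels" (384x512 bool, what is visible of it) and "at" ([column, row] in pixels, amid what is visible of it).
The state is a dict: "t": time; "qpos": joint angles; "joint_vel": joint speeds; "joint_efforts": joint torques, N m; "tcp_pos": TCP position; "ee_rot": TCP orientation; "ft_force": force on the tool from outside, world axes, zero at the start; "moment": the same for the moment, N m; "grip_width": finger opening in mm.
Only numpy, scipy, OpenCV 4.12 (cv2) and the standard library are available. Lean on these libraries where they do the work, as an engineer would, in place of code of your own. Each camera call takes 0.05 s, during which the arm holds its last target. There are 200 camera calls.

## Task

Load the test fixture in sequence: first put the board with the round heat sink in the one-dot pocket, then the board with the square heat sink in the two-dot pocket, then the board with the long heat sink in the three-dot pocket, each lying flat on the pocket floor with its gold edge towards the black contact block, and let each go before taking the next. Then slide the black clamp bar by its knob towards the boards until it is fully home over their edges, and let go. Leave the multimeter, the screwdriver and the jar where they are.

Things in the scene. Friction and masses are not known exactly. Their poses are not given: they have to be found in the camera images.
- board_round: Board, the one with the round heat sink. Base (green circuit board in a black carrier) 56 mm (x) by 36 mm (y), 6 mm thick; centred on it a plain aluminium heat sink, a finned cylinder 22 mm in diameter, from 6 to 30 mm above the underside, sturdy enough to grip. A flat gold strip runs along the +x short edge. About 70 g, starts on a 2 mm mat. Origin: centre of the underside; z up.
- board_square: Board, the one with the square heat sink. Base (green circuit board in a black carrier) 56 mm (x) by 36 mm (y), 6 mm thick; centred on it a plain aluminium heat sink, a finned block 22 x 22 mm, from 6 to 30 mm above the underside, sturdy enough to grip. A flat gold strip runs along the +x short edge. About 70 g, starts on a 2 mm mat. Origin: centre of the underside; z up.
- board_long: Board, the one with the long heat sink. Base (green circuit board in a black carrier) 56 mm (x) by 36 mm (y), 6 mm thick; centred on it a plain aluminium heat sink, a finned block 36 mm along x and 22 mm along y, from 6 to 30 mm above the underside, sturdy enough to grip. A flat gold strip runs along the +x short edge. About 70 g, starts on a 2 mm mat. Origin: centre of the underside; z up.
- pocket1 (a point): Centre of the floor of the pocket (10 mm above the bench) of the nest marked one white dot on its black contact block. Open recess 61 mm (x) by 41 mm (y), walls 5 mm high: 2.5 mm play all round a board. x points to the contact block, which bounds the +x side and rises 12 mm above the floor; z up. The nests stand side by side along the fixture's y, 60 mm apart, in any order.
- pocket2 (a point): Centre of the floor of the pocket (10 mm above the bench) of the nest marked two white dots on its black contact block. Open recess 61 mm (x) by 41 mm (y), walls 5 mm high: 2.5 mm play all round a board. x points to the contact block, which bounds the +x side and rises 12 mm above the floor; z up. The nests stand side by side along the fixture's y, 60 mm apart, in any order.
- pocket3 (a point): Centre of the floor of the pocket (10 mm above the bench) of the nest marked three white dots on its black contact block. Open recess 61 mm (x) by 41 mm (y), walls 5 mm high: 2.5 mm play all round a board. x points to the contact block, which bounds the +x side and rises 12 mm above the floor; z up. The nests stand side by side along the fixture's y, 60 mm apart, in any order.
- fixture: Fixed aluminium plate, 185 mm (x, from -120 to +65) by 270 mm (y), 8 mm thick, that carries the nests and the clamp bar. Two steel rods along x at y = -120 and +120 mm, 25 mm above the bench, with end blocks 34 mm high. Origin: on the bench under the middle pocket's centre. x points from the clamp bar to the contact blocks, z up.
- clamp_knob (a point): Middle of the black upright knob on the clamp bar: 24 mm in diameter (28 over its ribs), 36 to 63 mm above the bench, this point at 50 mm. The bar is 24 mm (x) by 262 mm (y), from 18 to 32 mm above the bench; seated boards pass 2 mm under it, others block it. It slides along the fixture's x. Axes as the fixture's.
- clamp (a joint): Travel of the clamp bar along the fixture's +x, m: 0 fully open (knob 75 mm from the pocket centres), 0.04 fully home against its stop (knob 35 mm from them, bar edge over the board edges). Slides with about 3 N of friction and stays where it is left.
- multimeter: Black multimeter, 150 x 75 x 36 mm, lying face up on the bench; bystander. Origin: centre of the underside.
- screwdriver: Black-handled screwdriver, 170 mm, lying on the bench; bystander.
- jar: Small amber jar, 44 mm in diameter, 60 mm tall; bystander. Origin: centre of the underside.
Things that resemble listed ones, but are neither listed nor needed, are in the scene too. Leave any blue or pink look-alike of the board_round alone.

How it is judged (in metres and radians):
On the way, in this order (a step that is already met when the one before it is completed fails the run):
1. the board with the round heat sink lies flat in pocket 1, gold edge to the black contact block, and is let go (x of board_round in the frame of pocket1 between -0.004 and 0.004 m and y of board_round in the frame of pocket1 between -0.004 and 0.004 m and z of board_round in the frame of pocket1 between -0.002 and 0.002 m and angle between the x axis of board_round and the x axis of pocket1, either way round below 0.15 rad and angle between board_round's own z axis and vertical below 0.06 rad and x of clamp_knob in the frame of board_round below 0 m and contact force between the fingers and board_round below 0.3 N), for 0.2 s.
2. the board with the square heat sink lies flat in pocket 2, gold edge to the black contact block, and is let go (x of board_square in the frame of pocket2 between -0.004 and 0.004 m and y of board_square in the frame of pocket2 between -0.004 and 0.004 m and z of board_square in the frame of pocket2 between -0.002 and 0.002 m and angle between the x axis of board_square and the x axis of pocket2, either way round below 0.15 rad and angle between board_square's own z axis and vertical below 0.06 rad and x of clamp_knob in the frame of board_square below 0 m and contact force between the fingers and board_square below 0.3 N), for 0.2 s.
3. the board with the long rectangular heat sink lies flat in pocket 3, gold edge to the black contact block, and is let go (x of board_long in the frame of pocket3 between -0.004 and 0.004 m and y of board_long in the frame of pocket3 between -0.004 and 0.004 m and z of board_long in the frame of pocket3 between -0.002 and 0.002 m and angle between the x axis of board_long and the x axis of pocket3, either way round below 0.15 rad and angle between board_long's own z axis and vertical below 0.06 rad and x of clamp_knob in the frame of board_long below 0 m and contact force between the fingers and board_long below 0.3 N), for 0.2 s.
4. the clamp bar is slid fully home (value of joint clamp above 0.037 m), for 0.2 s.
At the end, for the whole second after the job is handed in: Round, square and long boards at rest on the floors of pockets 1, 2, 3 (each axis within 4 mm of centre, 2 mm of the floor, turned under 0.15 rad, tilted under 0.06 rad), gold edges to the contact blocks; clamp bar home (joint above 0.037 m) (x of board_round in the frame of pocket1 between -0.004 and 0.004 m and y of board_round in the frame of pocket1 between -0.004 and 0.004 m and z of board_round in the frame of pocket1 between -0.002 and 0.002 m and angle between the x axis of board_round and the x axis of pocket1, either way round below 0.15 rad and angle between each of board_round, board_square, board_long's own z axis and vertical below 0.06 rad and x of clamp_knob in the frame of board_round below 0 m and linear speed of each of board_round, board_square, board_long below 0.02 m/s and x of board_square in the frame of pocket2 between -0.004 and 0.004 m and y of board_square in the frame of pocket2 between -0.004 and 0.004 m and z of board_square in the frame of pocket2 between -0.002 and 0.002 m and angle between the x axis of board_square and the x axis of pocket2, either way round below 0.15 rad and x of clamp_knob in the frame of board_square below 0 m and x of board_long in the frame of pocket3 between -0.004 and 0.004 m and y of board_long in the frame of pocket3 between -0.004 and 0.004 m and z of board_long in the frame of pocket3 between -0.002 and 0.002 m and angle between the x axis of board_long and the x axis of pocket3, either way round below 0.15 rad and x of clamp_knob in the frame of board_long below 0 m and value of joint clamp above 0.037 m); the robot touches nothing.
It fails at once if the multimeter is moved by more than 20 mm (distance of multimeter from where it was at the start of the episode above 0.02 m).
It fails at once if the screwdriver is moved by more than 20 mm (distance of screwdriver from where it was at the start of the episode above 0.02 m).
It fails at once if the jar is moved by more than 20 mm (distance of jar from where it was at the start of the episode above 0.02 m).
It also fails if it takes over 72 s, if anything falls off the work surface, if the arm or the gripper's body presses on something with over 40 N, if the wrist force passes 120 N, or if a joint passes its speed limit or range.

## Working session

There is one attempt and no reset: what is moved stays moved. The work goes in short steps, Python scripts to look and compute and a tool call to move; the robot and the scene stay as the last step left them, time stands still between calls to the robot, and variables do not carry over. Pictures are saved under pics/ and viewed, about 8 in all and at most 12, crops included, and the job is handed in when it is done.

Besides the shell and the picture viewer there is one more tool, called after "Emit:" in YAML: its name, and indented under it one key for each argument. jog_arm: Moves the arm, as the interface text tells. Its arguments: {"type":"object","properties":{"increments":{"type":"array","items":{"type":"object","properties":{"tx":{"type":"number"},"ty":{"type":"number"},"tz":{"type":"number"},"wx":{"type":"number"},"wy":{"type":"number"},"wz":{"type":"number"},"grip":{"type":"number"}}}},"grip_force":{"type":"number"}},"required":["increments"]}

```bash
mkdir -p pics; ls
python3 - <<'E'
from station import *
import cv2,numpy as np
print(observe(), grip_depth)
for n in ("scene","side","wrist"):
    p=read_camera(n); cv2.imwrite(f"pics/{n}0.png",p["img"][:,:,::-1])
    print(n,p["camera_matrix"].tolist(),p["k1"],[np.round(p[k],3).tolist() for k in ("R","t","hand_eye") if k in p])
a=cv2.imread("pics/scene0.png"); cv2.imwrite("pics/s0.png",cv2.resize(a,(800,600),interpolation=cv2.INTER_CUBIC))
a=cv2.imread("pics/side0.png"); cv2.imwrite("pics/d0.png",cv2.resize(a,(800,600),interpolation=cv2.INTER_CUBIC))
E
```

```text
pics
{'t': 0.0, 'qpos': array([ 1.02139930e+00,  1.24486415e-01,  1.65166758e+00,  4.27473643e-06,
        1.36747006e+00, -8.25950265e-02]), 'joint_vel': array([-0.00109334,  0.00021585,  0.00020323, -0.00038203, -0.00097464,
       -0.00024001]), 'joint_efforts': array([-1.18027117e-03, -4.17601526e+01, -3.59937286e+01,  7.71684665e-02,
        4.92981880e-02, -1.57764212e-04]), 'tcp_pos': array([292.21123984, 579.90449387, 213.40293024]), 'ee_rot': array([ 0.16286309,  0.68815805, -0.16422746,  0.68770885]), 'ft_force': array([ 0.43924151, -0.01719727,  0.59059427]), 'moment': array([ 0.05755891,  0.00023731, -0.03276767]), 'grip_width': 94.78300405370693} 18.8
scene [[355.4967801327789, 0.0, 255.60749036677922], [0.0, 355.4967801327789, 190.84982806801744], [0.0, 0.0, 1.0]] -0.017117797751016427 [[[-0.653, 0.757, -0.008], [0.42, 0.354, -0.835], [-0.63, -0.549, -0.55]], [437.993, -128.917, 1345.404]]
side [[458.29597466703535, 0.0, 263.120362511748], [0.0, 458.29597466703535, 182.66314306668556], [0.0, 0.0, 1.0]] -0.11613134122934089 [[[0.739, -0.674, -0.01], [-0.499, -0.537, -0.68], [0.453, 0.507, -0.734]], [-480.371, 239.653, 963.377]]
wrist [[328.9836170279979, 0.0, 255.1411479328206], [0.0, 328.9836170279979, 193.25100245160385], [0.0, 0.0, 1.0]] 0.021499738259242288 [[[0.001, -0.296, 0.955, -169.253], [1.0, 0.0, -0.001, 0.132], [-0.0, 0.955, 0.296, -83.987], [0.0, 0.0, 0.0, 1.0]]]
```

View pics/s0.png

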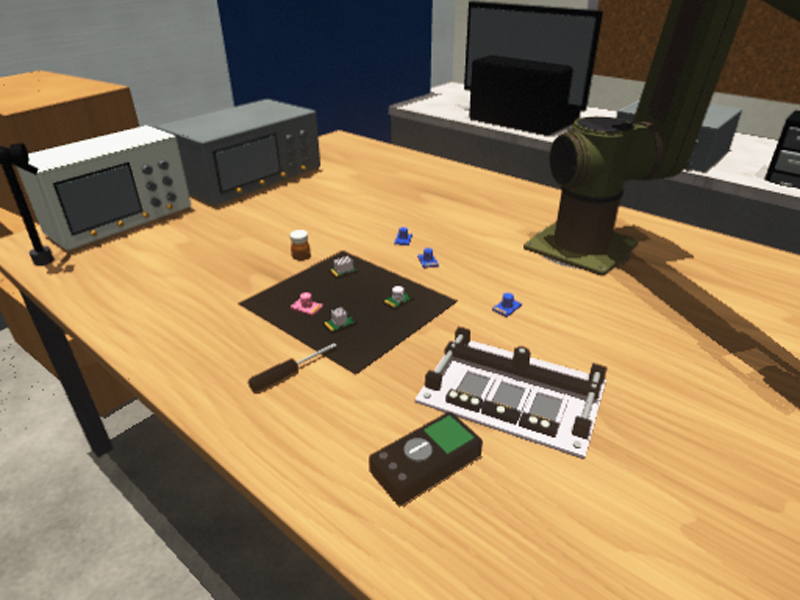

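View pics/d0.png

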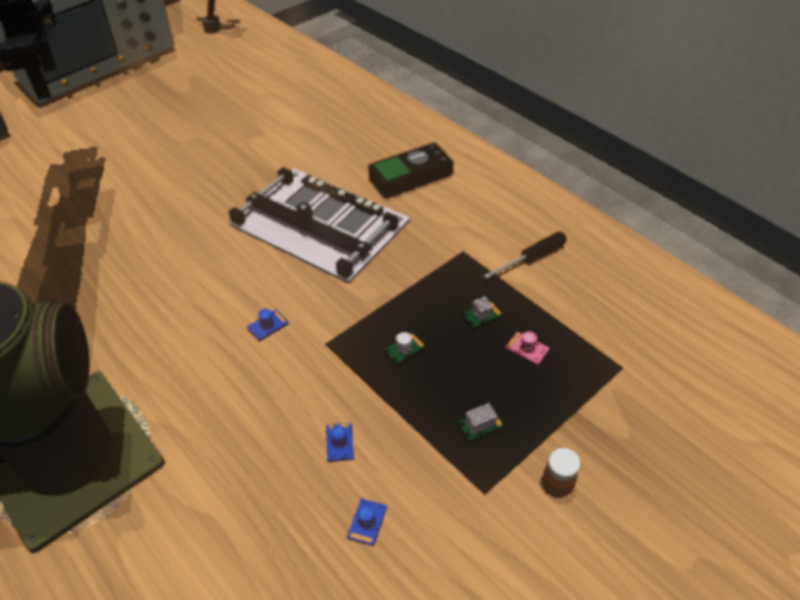

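Scene: three blue look-alikes at (403,237), (428,258), (507,303) and a pink one at (306,302). True round board is at (397,295), square at (338,317), long at (343,264), with the fixture at (515,390). Side: round is at (404,345), square at (482,310), long at (480,420), and the dot order from the left in scene is 3, 1, 2. Next I measure these coarsely.

```bash
cat > h.py <<'E'
import numpy as np, cv2
from station import *
from scipy.spatial.transform import Rotation as Ro
def ext(p,st=None):
    if "R" in p: return np.array(p["R"]),np.array(p["t"])
    T=np.eye(4);T[:3,:3]=Ro.from_quat(st["ee_rot"]).as_matrix();T[:3,3]=st["tcp_pos"]
    M=np.linalg.inv(T@np.array(p["hand_eye"]));return M[:3,:3],M[:3,3]
def proj(p,E,X):
    R,t=E
    return cv2.projectPoints(np.asarray(X,float).reshape(-1,1,3),cv2.Rodrigues(R)[0],t,np.array(p["camera_matrix"]),np.array([p["k1"],0,0,0.]))[0].reshape(-1,2)
def unproj(p,E,uv,z):
    R,t=E
    q=cv2.undistortPoints(np.asarray(uv,float).reshape(-1,1,2),np.array(p["camera_matrix"]),np.array([p["k1"],0,0,0.])).reshape(-1,2)
    d=np.c_[q,np.ones(len(q))]@R; c=-R.T@t
    return c+d*((np.asarray(z)-c[2])/d[:,2])[:,None]
def shot(n):
    st=observe(); p=read_camera(n); return p,ext(p,st),st
E
python3 - <<'E'
from h import *
for n in ("scene","side","wrist"):
    p,E,st=shot(n)
    for q,z in (("board_round",16),("board_square",16),("board_long",16),("fixture",10),("clamp_knob",25),("multimeter",18),("screwdriver",10),("jar",30)):
        r=trace(p,q)
        for k in r[:4]:
            if k["score"]>.2: print(n,q,round(k["score"],2),np.round(k["at"]),np.round(unproj(p,E,[k["at"]],z)[0]),k["pixels"].sum())
E
```

```text
scene board_round 0.73 [197. 196.] [ 617. -287.   16.] 147
scene board_round 0.65 [257. 192.] [ 482. -157.   16.] 167
scene board_round 0.65 [324. 199.] [378.  23.  16.] 133
scene board_round 0.52 [219. 173.] [ 474. -337.   16.] 171
scene board_square 0.22 [346. 265.] [583. 211.  16.] 614
scene board_long 0.44 [221. 174.] [ 475. -326.   16.] 162
scene board_long 0.28 [255. 190.] [ 476. -169.   16.] 148
scene fixture 0.6 [339. 246.] [529. 162.  10.] 4039
scene clamp_knob 0.91 [334. 237.] [523. 142.  25.] 989
scene multimeter 0.74 [273. 288.] [754. 123.  18.] 2420
scene multimeter 0.63 [221. 175.] [ 481. -317.   18.] 144
scene screwdriver 0.85 [173. 238.] [ 789. -190.   10.] 336
scene jar 0.72 [193. 159.] [ 482. -457.   30.] 214
side board_round 0.9 [336. 222.] [ 602. -306.   16.] 370
side board_round 0.82 [236. 331.] [ 255. -353.   16.] 499
side board_round 0.72 [217. 282.] [ 296. -242.   16.] 377
side board_round 0.68 [169. 207.] [340.   0.  16.] 289
side board_square 0.87 [306. 199.] [ 602. -210.   16.] 330
side board_square 0.3 [230. 140.] [603.  83.  16.] 467
side board_long 0.79 [308. 272.] [ 456. -355.   16.] 440
side fixture 0.84 [199. 148.] [523. 122.  10.] 3208
side clamp_knob 0.69 [197. 139.] [532. 142.  25.] 911
side multimeter 0.73 [259. 109.] [752. 130.  18.] 1141
side multimeter 0.66 [194. 144.] [519. 138.  18.] 827
side multimeter 0.45 [256. 224.] [ 461. -183.   18.] 334
side screwdriver 0.69 [345. 157.] [ 791. -172.   10.] 333
side jar 0.84 [358. 303.] [ 471. -480.   30.] 581
```

View pics/wrist0.png

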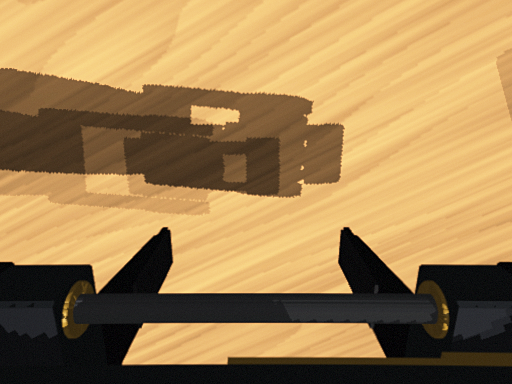

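Wrist view: bare bench and the gripper's own shadow, nothing relevant. I'll write a planner that turns a goal (x, y, z, heading) into jog numbers.

```bash
cat >> h.py <<'E'
def toolR(phi):
    c,s=np.cos(np.radians(phi)),np.sin(np.radians(phi))
    return np.array([[0,-s,c],[0,c,s],[-1,0,0]])
def plan(xyz,phi,prev=None):
    """shift/turn from the present pose to TCP xyz, tool z heading phi (deg)"""
    st=observe(); R=Ro.from_quat(st["ee_rot"]).as_matrix()
    d=R.T@(np.array(xyz)-st["tcp_pos"]); w=Ro.from_matrix(R.T@toolR(phi)).as_rotvec(degrees=True)
    h=np.degrees(np.arctan2(R[1,2],R[0,2]))
    print("to",np.round(xyz,1),round(phi,1),"-> t",np.round(d,1),"w",np.round(w,1)," now",np.round(st["tcp_pos"],1),"head",round(h,1),"q",np.round(st["qpos"],2),"t",round(st["t"],2))
E
python3 -c "
from h import *
R=Ro.from_quat(observe()['ee_rot']).as_matrix();print(np.round(R,3))
plan([480,140,330],0);plan([480,140,330],90)
plan([420,140,330],5);plan([480,140,330],-175)
"
```

```text
[[ 0.     0.45   0.893]
 [ 0.     0.893 -0.45 ]
 [-1.     0.    -0.   ]]
to [480 140 330] 0 -> t [-115.3 -309.   365.6] w [-26.7   0.   -0. ]  now [292.5 580.5 214.7] head -26.7 q [ 1.02  0.12  1.65  0.    1.37 -0.08] t 1.5
to [480 140 330] 90 -> t [-115.3 -309.   365.6] w [-116.7    0.    -0. ]  now [292.5 580.5 214.7] head -26.7 q [ 1.02  0.12  1.65  0.    1.37 -0.08] t 1.5
to [420 140 330] 5 -> t [-115.3 -336.   312. ] w [-31.7   0.   -0. ]  now [292.5 580.5 214.7] head -26.7 q [ 1.02  0.12  1.65  0.    1.37 -0.08] t 1.5
to [480 140 330] -175 -> t [-115.3 -309.   365.6] w [148.3  -0.   -0. ]  now [292.5 580.5 214.7] head -26.7 q [ 1.02  0.12  1.65  0.    1.37 -0.08] t 1.5
```

Emit:
jog_arm:
  increments:
    - {"tx": -115,"ty": -318,"tz": 348,"wx": -27}
    - {"tx": -115,"ty": -318,"tz": 348,"wx": -27}
    - {"tx": -115,"ty": -318,"tz": 348,"wx": -27}
    - {"tx": -115,"ty": -318,"tz": 348,"wx": -27}
    - {"tx": -115,"ty": -318,"tz": 348,"wx": -27}
    - {"tx": -115,"ty": -318,"tz": 348,"wx": -27}
    - {"tx": -115,"ty": -318,"tz": 348,"wx": -27}
    - {"tx": -115,"ty": -318,"tz": 348,"wx": -27}

```text
invalid input at $.increments[0]: expected keys tx, ty, tz, wx, wy, wz, grip
```

Emit:
jog_arm:
  increments:
    - {}
    - {}
    - {}

```text
invalid input at $.increments[0]: expected keys tx, ty, tz, wx, wy, wz, grip
```

Run:
```python
from h import *
p,E,st=shot("wrist"); print(np.round(st["tcp_pos"]),np.round(st["qpos"],2),st["t"])
import pickle; pickle.dump((p,E,st),open("fix.pkl","wb"))
cv2.imwrite("pics/w1.png",cv2.resize(p["img"][:,:,::-1],(800,600),interpolation=cv2.INTER_CUBIC))
```

```text
[293. 580. 215.] [ 1.02  0.12  1.65  0.    1.37 -0.08] 1.5
```

View pics/w1.png

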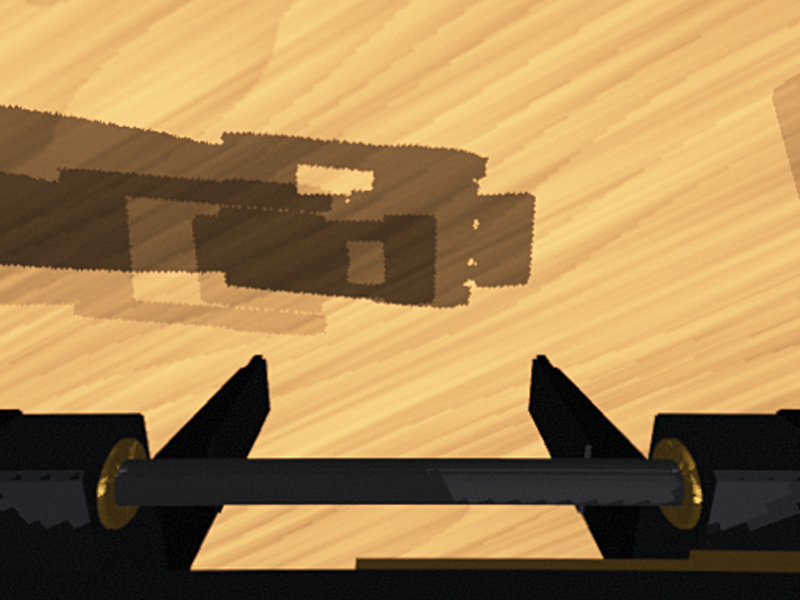

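The call was refused because every row needs all seven keys, so that picture was the same bench view (4 pictures used).

Emit:
jog_arm:
  increments:
    - {"tx": -115,"ty": -318,"tz": 348,"wx": -27,"wy": 0,"wz": 0,"grip": 100}
    - {"tx": -115,"ty": -318,"tz": 348,"wx": -27,"wy": 0,"wz": 0,"grip": 100}
    - {"tx": -115,"ty": -318,"tz": 348,"wx": -27,"wy": 0,"wz": 0,"grip": 100}
    - {"tx": -115,"ty": -318,"tz": 348,"wx": -27,"wy": 0,"wz": 0,"grip": 100}
    - {"tx": -115,"ty": -318,"tz": 348,"wx": -27,"wy": 0,"wz": 0,"grip": 100}
    - {"tx": -115,"ty": -318,"tz": 348,"wx": -27,"wy": 0,"wz": 0,"grip": 100}
    - {"tx": -115,"ty": -318,"tz": 348,"wx": -27,"wy": 0,"wz": 0,"grip": 100}
    - {"tx": -115,"ty": -318,"tz": 348,"wx": -27,"wy": 0,"wz": 0,"grip": 100}

```text
t: 2.55
tcp_pos: [460.7, 137.7, 330.7]
ee_rot: [-0.001, 0.707, 0.001, 0.708]
ft_force: [1.0, -0.1, 0.0]
grip_width: 94.8
```

Emit:
jog_arm:
  increments:
    - {"tx": 0,"ty": 0,"tz": 0,"wx": 0,"wy": 0,"wz": 0,"grip": 100}
    - {"tx": 0,"ty": 0,"tz": 0,"wx": 0,"wy": 0,"wz": 0,"grip": 100}

```text
t: 2.8
tcp_pos: [460.6, 137.9, 330.7]
ee_rot: [-0.001, 0.707, 0.001, 0.708]
ft_force: [-0.3, -0.1, -0.5]
grip_width: 95.0
```

Run:
```python
from h import *
p,E,st=shot("wrist"); print(np.round(st["tcp_pos"]),np.round(st["qpos"],2),st["t"])
import pickle; pickle.dump((p,E,st),open("fix.pkl","wb"))
cv2.imwrite("pics/w2.png",cv2.resize(p["img"][:,:,::-1],(800,600),interpolation=cv2.INTER_CUBIC))
```

```text
[461. 138. 331.] [ 0.18 -0.31  1.86  0.    1.59 -1.39] 2.8
```

View pics/w2.png

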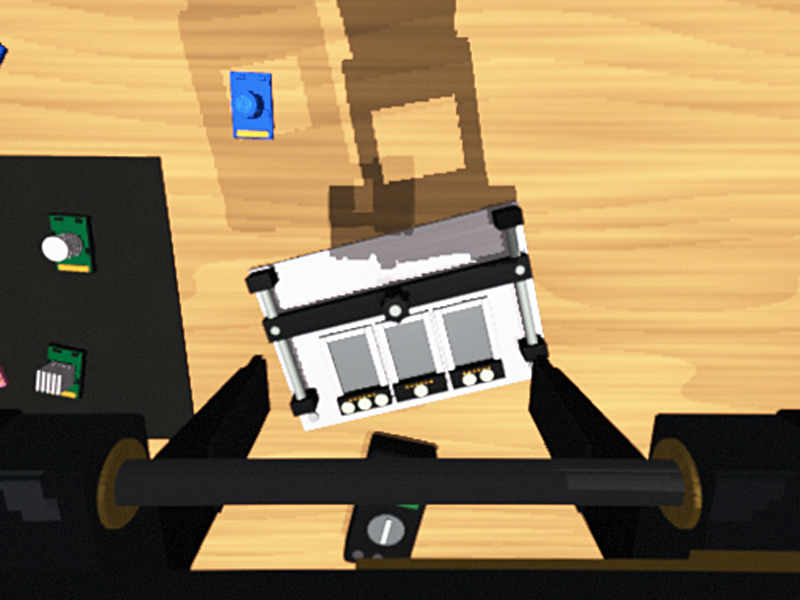

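Wrist view: dots at image (365,404)=3, (420,390)=1 and (478,376)=2. Knob is at (395,308). The true round board (58,245) and the square board (60,370) have their gold edges image-down. I'll fit the fixture pose from the grey pocket floors and the plate.

Run:
```python
from h import *
import pickle
p,E,st=pickle.load(open("fix.pkl","rb"))
hsv=cv2.cvtColor(p["img"],cv2.COLOR_RGB2HSV)
m=((hsv[...,1]<50)&(hsv[...,2]>95)&(hsv[...,2]<170)).astype(np.uint8)
n,l,s,c=cv2.connectedComponentsWithStats(cv2.morphologyEx(m,cv2.MORPH_OPEN,np.ones((3,3))))
for i in range(1,n):
    if s[i,4]>300:
        ys,xs=np.nonzero(l==i); W=unproj(p,E,np.c_[xs,ys],10)[:,:2].astype(np.float32)
        r=cv2.minAreaRect(W); print(np.round(c[i]),s[i,4],np.round(r[0],1),np.round(r[1],1),round(r[2],1),np.round(W.mean(0),1))
# plate by white+all non-wood: corners from picture guesses
for uv in ((303,430),(248,268),(517,187),(548,378)): print(uv,np.round(unproj(p,E,[np.array(uv)*.64],8)[0],1))
print("knob top",np.round(unproj(p,E,[np.array((395,310))*.64],63)[0],1))
```

```text
[275. 154.] 2059 [475.4 155.6] [ 45.  166.2] 14.2 [467.1 168.1]
[300. 216.] 765 [564.7 208.2] [57.8 40.1] 13.9 [566.9 209. ]
[262. 225.] 744 [580.5 149.8] [57.3 39.9] 14.7 [582.6 149.9]
[226. 232.] 807 [595.1  91.2] [58.  39.8] 14.4 [594.7  91.1]
(303, 430) [674.8  35.    8. ]
(248, 268) [494.8  -9.5   8. ]
(517, 187) [416.4 248.5   8. ]
(548, 378) [612.2 294.9   8. ]
knob top [519.7 134.9  63. ]
```

Emit:
jog_arm:
  increments:
    - {"tx": 0,"ty": -378,"tz": -10,"wx": 0,"wy": 0,"wz": 0,"grip": 100}
    - {"tx": 0,"ty": -378,"tz": -10,"wx": 0,"wy": 0,"wz": 0,"grip": 100}
    - {"tx": 0,"ty": -378,"tz": -10,"wx": 0,"wy": 0,"wz": 0,"grip": 100}
    - {"tx": 0,"ty": -378,"tz": -10,"wx": 0,"wy": 0,"wz": 0,"grip": 100}
    - {"tx": 0,"ty": -378,"tz": -10,"wx": 0,"wy": 0,"wz": 0,"grip": 100}
    - {"tx": 0,"ty": -378,"tz": -10,"wx": 0,"wy": 0,"wz": 0,"grip": 100}
    - {"tx": 0,"ty": -378,"tz": -10,"wx": 0,"wy": 0,"wz": 0,"grip": 100}
    - {"tx": 0,"ty": -378,"tz": -10,"wx": 0,"wy": 0,"wz": 0,"grip": 100}

```text
t: 3.85
tcp_pos: [452.2, -238.4, 329.5]
ee_rot: [-0.001, 0.707, 0.003, 0.707]
ft_force: [0.5, -0.0, 0.3]
grip_width: 94.9
```

Emit:
jog_arm:
  increments:
    - {"tx": 0,"ty": 0,"tz": 0,"wx": 0,"wy": 0,"wz": 0,"grip": 100}
    - {"tx": 0,"ty": 0,"tz": 0,"wx": 0,"wy": 0,"wz": 0,"grip": 100}

```text
t: 4.1
tcp_pos: [452.6, -236.8, 329.6]
ee_rot: [-0.002, 0.707, 0.004, 0.707]
ft_force: [-0.6, -0.0, 1.2]
grip_width: 95.1
```

```bash
cat >> h.py <<'E'
def green(p,E,z=6,zs=8,lo=40):
    """boards in view: rect of PCB+gold at height zs, gold centre"""
    hsv=cv2.cvtColor(p["img"],cv2.COLOR_RGB2HSV); H,S,V=hsv[...,0],hsv[...,1],hsv[...,2]
    g=((H>45)&(H<90)&(S>90)&(V>30)).astype(np.uint8)
    y=((H>18)&(H<32)&(S>120)&(V>140)).astype(np.uint8)
    n,l,s,c=cv2.connectedComponentsWithStats(cv2.dilate(g,np.ones((3,3))))
    out=[]
    for i in range(1,n):
        if s[i,4]<lo: continue
        near=cv2.dilate((l==i).astype(np.uint8),np.ones((5,5)))
        n2,l2,s2,c2=cv2.connectedComponentsWithStats(y*near)
        if n2<2: continue
        gi=1+np.argmax(s2[1:,4])
        m=((l==i)&(g>0))|(l2==gi)
        ys,xs=np.nonzero(m); W=unproj(p,E,np.c_[xs,ys],zs)[:,:2].astype(np.float32)
        r=cv2.minAreaRect(W); G=unproj(p,E,[c2[gi]],zs)[0,:2]
        ys,xs=np.nonzero(l2==gi); WG=unproj(p,E,np.c_[xs,ys],zs)[:,:2].astype(np.float32); rg=cv2.minAreaRect(WG)
        out.append(dict(uv=np.round(c[i]),area=s[i,4],rect=r,gold=G,grect=rg))
        d=G-np.array(r[0]); print(np.round(c[i]),s[i,4],"c",np.round(r[0],1),"size",np.round(r[1],1),"a",round(r[2],1),"gold",np.round(G,1),"goldsize",np.round(rg[1],1),"ga",round(rg[2],1),"dir",round(np.degrees(np.arctan2(d[1],d[0])),1))
    return out
E
python3 - <<'E'
from h import *
p,E,st=shot("wrist"); print(np.round(st["tcp_pos"]),np.round(st["qpos"],2),st["t"])
import pickle; pickle.dump((p,E,st),open("mat.pkl","wb"))
cv2.imwrite("pics/w3.png",cv2.resize(p["img"][:,:,::-1],(800,600),interpolation=cv2.INTER_CUBIC))
green(p,E)
E
```

```text
[ 453. -237.  330.] [-0.59 -0.23  1.8   0.    1.57 -2.17] 4.1
[186. 149.] 433 c [ 460.  -347.6] size [34.7 54.5] a 72.4 gold [ 486.5 -344. ] goldsize [4.6 5. ] ga 86.9 dir 7.8
[294. 160.] 670 c [ 471.1 -177.4] size [34.7 54.2] a 86.5 gold [ 494.8 -176.9] goldsize [27.   5.8] ga 82.1 dir 1.2
[270. 237.] 453 c [ 605.4 -209.9] size [35.7 54.7] a 75.8 gold [ 626.5 -227. ] goldsize [5.5 6.6] ga 0.4 dir -39.0
```

View pics/w3.png

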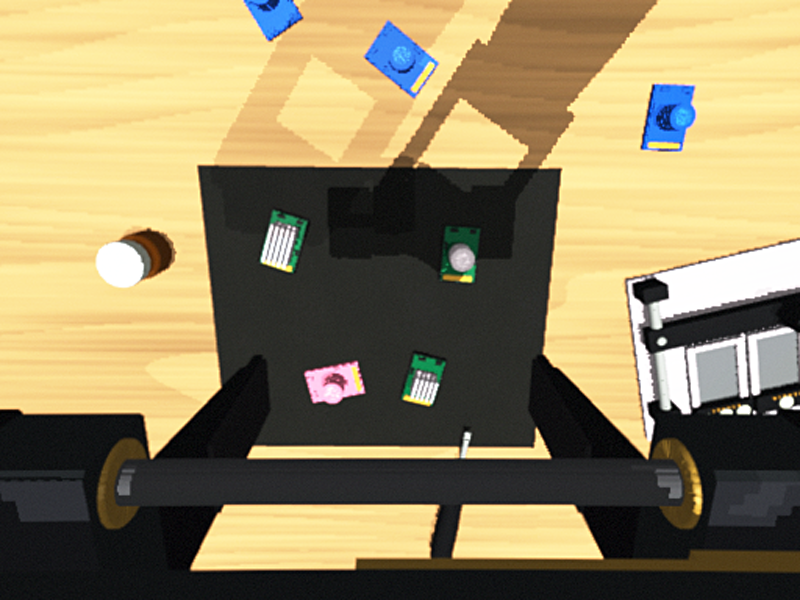

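Mat view: true round board is at (460,255), green with an aluminium cylinder and gold edge down. Look-alikes are blue at (270,12), (400,57), (668,117) and pink at (335,383). Long is at (285,240), square at (425,378), jar at (130,262). Measured sizes of about 34.7 x 54.5 fit the stated 36 x 56. Now I go near the round board for a close crop.

```bash
python3 -c "
from h import *
plan([471,-177.4,130],-3.5)"
```

```text
to [ 471.  -177.4  130. ] -3.5 -> t [199.8  59.2  18.8] w [ 3.9  0.  -0.1]  now [ 452.5 -237.1  329.6] head 0.4 q [-0.59 -0.23  1.8   0.    1.57 -2.17] t 4.15
```

Emit:
jog_arm:
  increments:
    - {"tx": 200,"ty": 59,"tz": 19,"wx": 4,"wy": 0,"wz": 0,"grip": 60}
    - {"tx": 200,"ty": 59,"tz": 19,"wx": 4,"wy": 0,"wz": 0,"grip": 60}
    - {"tx": 200,"ty": 59,"tz": 19,"wx": 4,"wy": 0,"wz": 0,"grip": 60}
    - {"tx": 200,"ty": 59,"tz": 19,"wx": 4,"wy": 0,"wz": 0,"grip": 60}
    - {"tx": 200,"ty": 59,"tz": 19,"wx": 4,"wy": 0,"wz": 0,"grip": 60}
    - {"tx": 200,"ty": 59,"tz": 19,"wx": 4,"wy": 0,"wz": 0,"grip": 60}

```text
t: 4.9
tcp_pos: [472.2, -178.0, 131.6]
ee_rot: [0.022, 0.706, -0.022, 0.708]
ft_force: [0.2, -1.1, 0.5]
grip_width: 57.5
```

Run:
```python
from h import *
p,E,st=shot("wrist"); print(np.round(st["tcp_pos"]),np.round(st["joint_vel"],3))
cv2.imwrite("pics/w4.png",p["img"][:,:,::-1])
o=green(p,E)
plan([471,-177.4,130],-3.5)
```

```text
[ 472. -178.  132.] [-0.008 -0.008 -0.016  0.002 -0.003 -0.   ]
[ 77. 175.] 906 c [ 460.5 -347.8] size [34.  54.2] a 72.5 gold [ 486.  -344.5] goldsize [7.1 5.6] ga 65.4 dir 7.3
[256. 180.] 1346 c [ 471.5 -177.4] size [33.2 52.9] a 86.2 gold [ 494.7 -177.9] goldsize [26.6  4. ] ga 88.6 dir -1.2
[215. 326.] 63 c [ 624.6 -229. ] size [6.3 9. ] a 84.4 gold [ 626.4 -228.2] goldsize [2.1 5.1] ga 84.5 dir 25.0
to [ 471.  -177.4  130. ] -3.5 -> t [ 2.   0.8 -1.5] w [-0.1  0.2 -0. ]  now [ 472.5 -178.3  132. ] head -3.6 q [-0.47 -0.14  2.05  0.    1.22 -1.98] t 4.95
```

View pics/w4.png

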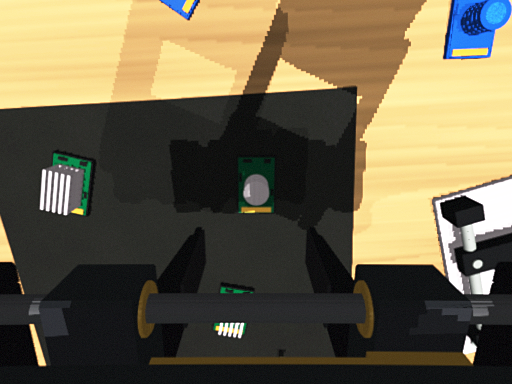

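Close crop confirms it: green board with a plain cylinder at (256,190), gold strip at (256,210). The measurement repeats within 1 mm, so I descend and grasp.

Emit:
jog_arm:
  increments:
    - {"tx": 60,"ty": 0.9,"tz": -1.2,"wx": 0,"wy": 0.2,"wz": 0,"grip": 60}
    - {"tx": 105,"ty": 0.9,"tz": -1.2,"wx": 0,"wy": 0.2,"wz": 0,"grip": 60}
    - {"tx": 120,"ty": 0.9,"tz": -1.2,"wx": 0,"wy": 0.2,"wz": 0,"grip": 60}
    - {"tx": 120.5,"ty": 0.9,"tz": -1.2,"wx": 0,"wy": 0.2,"wz": 0,"grip": 60}
    - {"tx": 120.5,"ty": 0.9,"tz": -1.2,"wx": 0,"wy": 0.2,"wz": 0,"grip": 0}
    - {"tx": 120.5,"ty": 0.9,"tz": -1.2,"wx": 0,"wy": 0.2,"wz": 0,"grip": 0}
    - {"tx": 120.5,"ty": 0.9,"tz": -1.2,"wx": 0,"wy": 0.2,"wz": 0,"grip": 0}
    - {"tx": 120.5,"ty": 0.9,"tz": -1.2,"wx": 0,"wy": 0.2,"wz": 0,"grip": 0}
  grip_force: 20

```text
t: 5.95
tcp_pos: [472.0, -177.5, 12.0]
ee_rot: [0.022, 0.706, -0.022, 0.707]
ft_force: [1.0, -0.1, 0.6]
grip_width: 22.9
```

Emit:
jog_arm:
  increments:
    - {"tx": 0,"ty": 0,"tz": 0,"wx": 0,"wy": 0,"wz": 0,"grip": 0}
    - {"tx": 0,"ty": 0,"tz": 0,"wx": 0,"wy": 0,"wz": 0,"grip": 0}
    - {"tx": -60,"ty": 0,"tz": 0,"wx": 0,"wy": 0,"wz": 0,"grip": 0}
    - {"tx": -120,"ty": 0,"tz": 0,"wx": 0,"wy": 0,"wz": 0,"grip": 0}
    - {"tx": -120,"ty": 0,"tz": 0,"wx": 0,"wy": 0,"wz": 0,"grip": 0}

```text
t: 6.58
tcp_pos: [475.6, -179.3, 138.3]
ee_rot: [0.02, 0.703, -0.024, 0.711]
ft_force: [0.6, -0.3, -0.3]
grip_width: 21.7
```

Run:
```python
from h import *
p,E,st=shot("wrist"); print(st["grip_width"],np.round(st["ft_force"],1))
z=st["tcp_pos"][2]-1.5
cv2.imwrite("pics/w5.png",p["img"][:,:,::-1])
o=green(p,E,zs=z)
plan([578.6-90*.968,149.5-90*.252,180],14.5); plan([578.6,149.5,100],14.5)
```

```text
21.653226628479086 [ 0.6 -0.3 -0.3]
[ 83. 167.] 901 c [ 429.5 -271.8] size [19.3 31.3] a 72.4 gold [ 444.1 -269.8] goldsize [3.9 3.5] ga 86.5 dir 7.9
to [491.5 126.8 180. ] 14.5 -> t [-45.9 305.5  -0.8] w [-18.1   0.3   0.2]  now [ 473.6 -178.3  134.8] head -3.6 q [-0.47 -0.14  2.05  0.    1.22 -1.98] t 6.62
to [578.6 149.5 100. ] 14.5 -> t [ 34.6 333.7  84.3] w [-18.1   0.3   0.2]  now [ 473.6 -178.3  134.8] head -3.6 q [-0.47 -0.14  2.05  0.    1.22 -1.98] t 6.62
```

Run:
```python
from h import *
plan([540,139.4,190],14.5)
```

```text
to [540.  139.4 190. ] 14.5 -> t [-55.6 321.   46.9] w [-18.1   0.3   0.2]  now [ 473.6 -178.3  134.8] head -3.6 q [-0.47 -0.14  2.05  0.    1.22 -1.98] t 6.62
```

Emit:
jog_arm:
  increments:
    - {"tx": -55,"ty": 60,"tz": 0,"wx": 0,"wy": 0.3,"wz": 0.2,"grip": 0}
    - {"tx": -56,"ty": 321,"tz": 47,"wx": -18,"wy": 0.3,"wz": 0.2,"grip": 0}
    - {"tx": -56,"ty": 321,"tz": 47,"wx": -18,"wy": 0.3,"wz": 0.2,"grip": 0}
    - {"tx": -56,"ty": 321,"tz": 47,"wx": -18,"wy": 0.3,"wz": 0.2,"grip": 0}
    - {"tx": -56,"ty": 321,"tz": 47,"wx": -18,"wy": 0.3,"wz": 0.2,"grip": 0}
    - {"tx": -56,"ty": 321,"tz": 47,"wx": -18,"wy": 0.3,"wz": 0.2,"grip": 0}
    - {"tx": -56,"ty": 321,"tz": 47,"wx": -18,"wy": 0.3,"wz": 0.2,"grip": 0}
    - {"tx": -56,"ty": 321,"tz": 47,"wx": -18,"wy": 0.3,"wz": 0.2,"grip": 0}

```text
t: 7.62
tcp_pos: [539.0, 138.6, 188.4]
ee_rot: [-0.089, 0.702, 0.089, 0.701]
ft_force: [-0.2, -0.9, -0.9]
grip_width: 21.7
```

Emit:
jog_arm:
  increments:
    - {"tx": 0,"ty": 0,"tz": 0,"wx": 0,"wy": 0,"wz": 0,"grip": 0}
    - {"tx": 0,"ty": 0,"tz": 0,"wx": 0,"wy": 0,"wz": 0,"grip": 0}
    - {"tx": 0,"ty": 0,"tz": 0,"wx": 0,"wy": 0,"wz": 0,"grip": 0}

```text
t: 8.0
tcp_pos: [539.0, 138.0, 188.4]
ee_rot: [-0.089, 0.702, 0.088, 0.701]
ft_force: [0.4, 0.3, -0.9]
grip_width: 21.4
```

```bash
cat > fixm.py <<'E'
from h import *
p,E,st=shot("wrist"); print(np.round(st["tcp_pos"],1),np.round(st["joint_vel"],3).max())
hsv=cv2.cvtColor(p["img"],cv2.COLOR_RGB2HSV)
m=((hsv[...,1]<50)&(hsv[...,2]>95)&(hsv[...,2]<170)).astype(np.uint8)
n,l,s,c=cv2.connectedComponentsWithStats(cv2.morphologyEx(m,cv2.MORPH_OPEN,np.ones((3,3))))
for i in range(1,n):
    if s[i,4]>600:
        ys,xs=np.nonzero(l==i); W=unproj(p,E,np.c_[xs,ys],10)[:,:2].astype(np.float32)
        r=cv2.minAreaRect(W); print(np.round(c[i]),s[i,4],np.round(r[0],1),np.round(r[1],1),round(r[2],1))
# dots on contact blocks, z=22
d=((hsv[...,1]<40)&(hsv[...,2]>200)).astype(np.uint8)
cv2.imwrite("pics/w6.png",cv2.resize(p["img"][:,:,::-1],(800,600),interpolation=cv2.INTER_CUBIC))
import pickle; pickle.dump((p,E,st),open("fix2.pkl","wb"))
E
python3 fixm.py
```

```text
[539.  138.  188.4] 0.005
[245. 126.] 897 [487.5 120.7] [45.6 49.6] 14.4
[329. 122.] 875 [467.6 189.9] [47.4 40.4] 8.5
[217. 180.] 770 [561.5  98.2] [28.2 61.1] 12.2
[315. 182.] 1227 [539.7 200. ] [38.3 89. ] 15.5
[255. 262.] 1257 [644.7 164.9] [48.8 47.4] 14.4
```

View pics/w6.png

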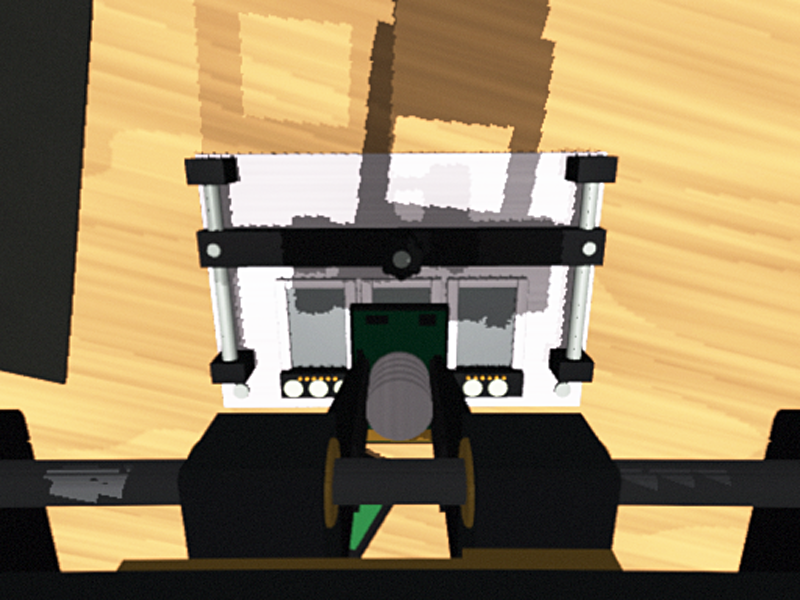

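Held-board view: the board's back PCB edge is at row 305 (columns 352–447), with gold at (400,435). Plate front corners are at (222,408) and (581,406), plate back edge at row 153, knob top at (401,260). Shadows spoil the grey segmentation, so I'll use those points in the fixture frame.

Run:
```python
from h import *
import pickle
p,E,st=pickle.load(open("fix2.pkl","rb"))
# plate mask at z=8: take edges by Hough-free approach: brightness profile in rectified top view
def topview(p,E,z,x0,y0,a,n,s):  # px s per mm, frame at (x0,y0) heading a ; image rows=+x cols=+y
    c,d=np.cos(np.radians(a)),np.sin(np.radians(a))
    u=np.arange(-n,n+1/s,1/s); X,Y=np.meshgrid(u,u,indexing="ij")
    W=np.stack([x0+c*X-d*Y,y0+d*X+c*Y,np.full_like(X,z)],-1).reshape(-1,3)
    q=proj(p,E,W).astype(np.float32).reshape(len(u),len(u),2)
    return cv2.remap(p["img"],q[...,0],q[...,1],cv2.INTER_LINEAR),u
for f in ("fix.pkl","fix2.pkl"):
    p,E,st=pickle.load(open(f,"rb"))
    im,u=topview(p,E,8,578.6,149.5,14.5,150,2)
    b=im[...,2].astype(float)  # blue: wood low, plate high
    r=im[...,0].astype(float)
    sat=(cv2.cvtColor(im,cv2.COLOR_RGB2HSV)[...,1]<70).astype(float)
    def edge(prof,lo,hi):  # strongest change in range
        k=(u>lo)&(u<hi); g=np.gradient(cv2.GaussianBlur(prof.reshape(-1,1),(1,9),0).ravel()); g=np.abs(g)*k; return u[np.argmax(g)]
    print(f)
    for y in (-110,-90,-60,0,60,90,110):
        pr=b[:,np.abs(u-y)<4].mean(1); print(" y",y,"front",edge(pr,55,80),"back",edge(pr,-135,-105))
    for x in (-100,-50,0,40):
        pr=b[np.abs(u-x)<4].mean(0); print(" x",x,"left",edge(pr,-146,-126),"right",edge(pr,126,146))
    cv2.imwrite("pics/top_%s.png"%f[:4],im[:,:,::-1])
R=Ro.from_quat(st["ee_rot"]).as_matrix()
for uv in ((352,305),(447,305),(368,440),(432,441)):
    w=unproj(p,E,[np.array(uv)*.64],st["tcp_pos"][2]-3)[0]; print(uv,np.round(R.T@(w-st["tcp_pos"]),1))
a=np.hstack([cv2.imread("pics/top_fix..png") if 0 else cv2.imread("pics/top_fix..png".replace("fix.","fix.")) ]) if 0 else None
import glob;print(glob.glob("pics/top*"))
```

```text
fix.pkl
 y -110 front 65.5 back -116.5
 y -90 front 65.5 back -119.5
 y -60 front 65.5 back -119.5
 y 0 front 65.0 back -119.5
 y 60 front 56.5 back -119.5
 y 90 front 65.0 back -120.0
 y 110 front 64.5 back -117.0
 x -100 left -140.5 right 137.0
 x -50 left -132.5 right 128.5
 x 0 left -134.5 right 135.5
 x 40 left -140.0 right 137.5
fix2.pkl
 y -110 front 65.5 back -116.5
 y -90 front 65.5 back -119.0
 y -60 front 58.0 back -119.0
 y 0 front 76.0 back -119.5
 y 60 front 57.0 back -119.5
 y 90 front 56.5 back -119.5
 y 110 front 64.5 back -117.0
 x -100 left -142.0 right 134.5
 x -50 left -139.5 right 140.0
 x 0 left -134.5 right 134.5
 x 40 left -141.5 right 142.0
(352, 305) [  3.1 -16.3 -29.5]
(447, 305) [  3.1  17.1 -29.5]
(368, 440) [  2.9 -11.6  24.5]
(432, 441) [ 2.9 12.8 24.9]
['pics/top_fix2.png', 'pics/top_fix..png']
```

Both views agree on fixture origin (578.8,149.6), heading 14.6°, within 0.5 mm (plate edges at +65 / −119.5 / ±135). The board sits about −2.4 mm along tool z in the hand, and I compensate for that.

Run:
```python
from h import *
plan([580.9,149.8,32],14.6)
```

```text
to [580.9 149.8  32. ] 14.6 -> t [156.5   0.9  43.8] w [-0.2 -0.1  0. ]  now [539.1 138.1 188.6] head 14.4 q [ 0.15 -0.06  1.89 -0.    1.32 -1.67] t 8.05
```

Emit:
jog_arm:
  increments:
    - {"tx": 50,"ty": 0.9,"tz": 43.8,"wx": -0.2,"wy": 0,"wz": 0,"grip": 0}
    - {"tx": 100,"ty": 0.9,"tz": 43.8,"wx": -0.2,"wy": 0,"wz": 0,"grip": 0}
    - {"tx": 135,"ty": 0.9,"tz": 43.8,"wx": -0.2,"wy": 0,"wz": 0,"grip": 0}
    - {"tx": 150,"ty": 0.9,"tz": 43.8,"wx": -0.2,"wy": 0,"wz": 0,"grip": 0}
    - {"tx": 154,"ty": 0.9,"tz": 43.8,"wx": -0.2,"wy": 0,"wz": 0,"grip": 0}
    - {"tx": 156,"ty": 0.9,"tz": 43.8,"wx": -0.2,"wy": 0,"wz": 0,"grip": 0}
    - {"tx": 156,"ty": 0.9,"tz": 43.8,"wx": -0.2,"wy": 0,"wz": 0,"grip": 0}

```text
t: 8.93
tcp_pos: [582.1, 150.0, 34.2]
ee_rot: [-0.09, 0.701, 0.09, 0.702]
ft_force: [0.0, -0.2, -1.2]
grip_width: 21.3
```

Run:
```python
from h import *
plan([580.9,149.8,20.5],14.6)
```

```text
to [580.9 149.8  20.5] 14.6 -> t [13.7  0.1 -1.3] w [-0.  0.  0.]  now [582.1 150.   34.2] head 14.6 q [ 0.16  0.19  1.9  -0.    1.05 -1.66] t 8.93
```

Emit:
jog_arm:
  increments:
    - {"tx": 5,"ty": 0.1,"tz": -1.3,"wx": 0,"wy": 0,"wz": 0,"grip": 0}
    - {"tx": 9,"ty": 0.1,"tz": -1.3,"wx": 0,"wy": 0,"wz": 0,"grip": 0}
    - {"tx": 13,"ty": 0.1,"tz": -1.3,"wx": 0,"wy": 0,"wz": 0,"grip": 0}
    - {"tx": 14,"ty": 0.1,"tz": -1.3,"wx": 0,"wy": 0,"wz": 0,"grip": 0}
    - {"tx": 14,"ty": 0.1,"tz": -1.3,"wx": 0,"wy": 0,"wz": 0,"grip": 0}

```text
t: 9.55
tcp_pos: [580.9, 149.8, 20.1]
ee_rot: [-0.09, 0.701, 0.09, 0.702]
ft_force: [-0.7, 0.2, -0.6]
grip_width: 21.5
```

Emit:
jog_arm:
  increments:
    - {"tx": 0,"ty": 0,"tz": 0,"wx": 0,"wy": 0,"wz": 0,"grip": 42}
    - {"tx": 0,"ty": 0,"tz": 0,"wx": 0,"wy": 0,"wz": 0,"grip": 42}
    - {"tx": 0,"ty": 0,"tz": 0,"wx": 0,"wy": 0,"wz": 0,"grip": 42}
    - {"tx": -50,"ty": 0,"tz": 0,"wx": 0,"wy": 0,"wz": 0,"grip": 42}
    - {"tx": -110,"ty": 0,"tz": -20,"wx": 0,"wy": 0,"wz": 0,"grip": 42}
    - {"tx": -160,"ty": 0,"tz": -40,"wx": 0,"wy": 0,"wz": 0,"grip": 60}
    - {"tx": -160,"ty": 0,"tz": -40,"wx": 0,"wy": 0,"wz": 0,"grip": 60}

```text
t: 10.42
tcp_pos: [544.5, 140.1, 186.3]
ee_rot: [-0.09, 0.697, 0.09, 0.705]
ft_force: [0.9, -0.1, 0.2]
grip_width: 54.1
```

Run:
```python
from h import *
import pickle
p,E,st=shot("wrist"); pickle.dump((p,E,st),open("pl1.pkl","wb"))
o=green(p,E,zs=16)
cv2.imwrite("pics/w7.png",cv2.resize(p["img"][90:290,130:390,::-1],None,fx=3,fy=3,interpolation=cv2.INTER_CUBIC))
c,s=np.cos(np.radians(14.6)),np.sin(np.radians(14.6))
for k in o: d=np.array(k["rect"][0])-[578.8,149.6]; print("rel fixture",np.round([c*d[0]+s*d[1],-s*d[0]+c*d[1]],1))
plan([605,-210,130],-14.2)
```

```text
[256. 199.] 990 c [579.8 149.4] size [52.3 34. ] a 14.6 gold [604.5 145.1] goldsize [4.8 8.9] ga 14.6 dir -10.0
rel fixture [ 1.  -0.4]
to [ 605 -210  130] -14.2 -> t [  53.2 -354.1  -28.7] w [28.8  0.4 -0. ]  now [543.3 139.9 183. ] head 14.6 q [ 0.16 -0.05  1.89 -0.    1.3  -1.67] t 10.47
```

View pics/w7.png

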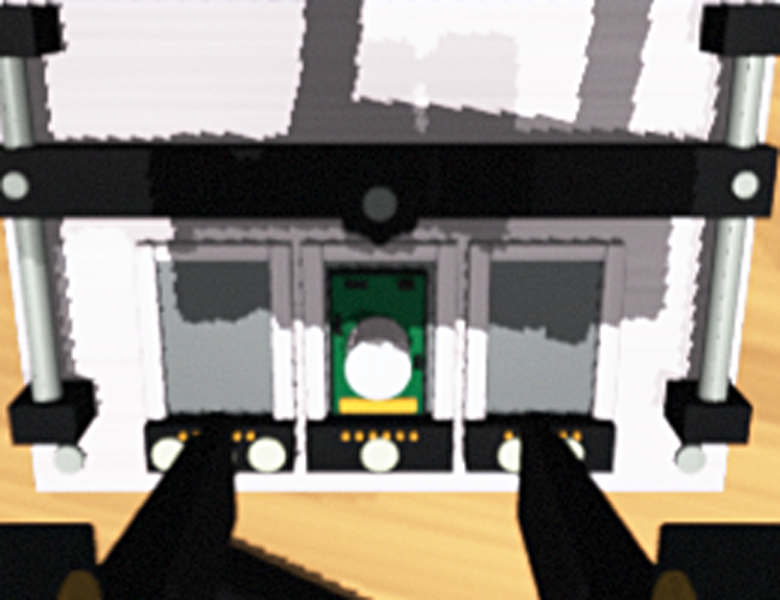

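Round board is seated flat in the one-dot pocket, gold at crop (378,406) next to the contact block (9 pictures used). Next is the square board.

Emit:
jog_arm:
  increments:
    - {"tx": 53,"ty": -354,"tz": -29,"wx": 29,"wy": 0.4,"wz": 0,"grip": 60}
    - {"tx": 53,"ty": -354,"tz": -29,"wx": 29,"wy": 0.4,"wz": 0,"grip": 60}
    - {"tx": 53,"ty": -354,"tz": -29,"wx": 29,"wy": 0.4,"wz": 0,"grip": 60}
    - {"tx": 53,"ty": -354,"tz": -29,"wx": 29,"wy": 0.4,"wz": 0,"grip": 60}
    - {"tx": 53,"ty": -354,"tz": -29,"wx": 29,"wy": 0.4,"wz": 0,"grip": 60}
    - {"tx": 53,"ty": -354,"tz": -29,"wx": 29,"wy": 0.4,"wz": 0,"grip": 60}
    - {"tx": 53,"ty": -354,"tz": -29,"wx": 29,"wy": 0.4,"wz": 0,"grip": 60}
    - {"tx": 53,"ty": -354,"tz": -29,"wx": 29,"wy": 0.4,"wz": 0,"grip": 60}

```text
t: 11.48
tcp_pos: [603.8, -209.3, 128.0]
ee_rot: [0.089, 0.703, -0.088, 0.7]
ft_force: [-0.2, 0.3, 0.6]
grip_width: 56.9
```

Emit:
jog_arm:
  increments:
    - {"tx": 0,"ty": 0,"tz": 0,"wx": 0,"wy": 0,"wz": 0,"grip": 60}
    - {"tx": 0,"ty": 0,"tz": 0,"wx": 0,"wy": 0,"wz": 0,"grip": 60}

```text
t: 11.72
tcp_pos: [603.7, -208.0, 127.8]
ee_rot: [0.089, 0.703, -0.088, 0.7]
ft_force: [0.0, -0.1, -0.5]
grip_width: 57.1
```

Run:
```python
from h import *
p,E,st=shot("wrist")
o=green(p,E)
k=min(o,key=lambda k:np.hypot(*(np.array(k["rect"][0])-[605,-210]))); c=np.array(k["rect"][0]); w,h=k["rect"][1]; a=k["rect"][2]-(90 if h>w else 0)
c=c-1.5*np.array([np.cos(np.radians(a)),np.sin(np.radians(a))])
print(a); plan([*c,11.8],a)
cv2.imwrite("pics/w8.png",p["img"][:,:,::-1])
```

```text
[50. 58.] 1294 c [ 460.7 -347.8] size [34.2 54.2] a 72.3 gold [ 481.8 -355.5] goldsize [28.5  5.8] ga 72.2 dir -20.0
[254. 186.] 1345 c [ 606.2 -209.8] size [32.9 52.9] a 75.2 gold [ 626.6 -221.9] goldsize [17.9  5. ] ga 75.6 dir -30.5
-14.778038024902344
to [ 604.7 -209.5   11.8] -14.8 -> t [116.2  -1.2   1.7] w [ 0.4 -0.2 -0.1]  now [ 603.8 -208.2  128. ] head -14.3 q [-0.42  0.17  1.75  0.    1.23 -1.74] t 11.78
```

Emit:
jog_arm:
  increments:
    - {"tx": 60,"ty": -1.2,"tz": 1.7,"wx": 0.4,"wy": -0.2,"wz": 0,"grip": 60}
    - {"tx": 100,"ty": -1.2,"tz": 1.7,"wx": 0.4,"wy": -0.2,"wz": 0,"grip": 60}
    - {"tx": 115,"ty": -1.2,"tz": 1.7,"wx": 0.4,"wy": -0.2,"wz": 0,"grip": 60}
    - {"tx": 116,"ty": -1.2,"tz": 1.7,"wx": 0.4,"wy": -0.2,"wz": 0,"grip": 60}
    - {"tx": 116,"ty": -1.2,"tz": 1.7,"wx": 0.4,"wy": -0.2,"wz": 0,"grip": 0}
    - {"tx": 116,"ty": -1.2,"tz": 1.7,"wx": 0.4,"wy": -0.2,"wz": 0,"grip": 0}
    - {"tx": 116,"ty": -1.2,"tz": 1.7,"wx": 0.4,"wy": -0.2,"wz": 0,"grip": 0}
    - {"tx": 116,"ty": -1.2,"tz": 1.7,"wx": 0.4,"wy": -0.2,"wz": 0,"grip": 0}

```text
t: 12.78
tcp_pos: [605.0, -209.6, 12.6]
ee_rot: [0.091, 0.701, -0.09, 0.701]
ft_force: [1.5, -0.9, 0.2]
grip_width: 22.3
```

Emit:
jog_arm:
  increments:
    - {"tx": 0,"ty": 0,"tz": 0,"wx": 0,"wy": 0,"wz": 0,"grip": 0}
    - {"tx": 0,"ty": 0,"tz": 0,"wx": 0,"wy": 0,"wz": 0,"grip": 0}

```text
t: 13.02
tcp_pos: [605.0, -209.6, 12.6]
ee_rot: [0.091, 0.701, -0.09, 0.701]
ft_force: [-0.2, 0.5, 0.1]
grip_width: 21.5
```

Emit:
jog_arm:
  increments:
    - {"tx": -60,"ty": 0,"tz": 0,"wx": 0,"wy": 0,"wz": 0,"grip": 0}
    - {"tx": -120,"ty": 0,"tz": 0,"wx": 0,"wy": 0,"wz": 0,"grip": 0}
    - {"tx": -160,"ty": 0,"tz": 0,"wx": 0,"wy": 0,"wz": 0,"grip": 0}
    - {"tx": -160,"ty": 0,"tz": 0,"wx": 0,"wy": 0,"wz": 0,"grip": 0}

```text
t: 13.52
tcp_pos: [607.4, -210.9, 177.8]
ee_rot: [0.09, 0.698, -0.091, 0.704]
ft_force: [0.1, 0.2, -0.7]
grip_width: 21.7
```

```bash
cat >> h.py <<'E'
def pocket(k):  # TCP-free centre of pocket: offset along fixture y
    y={1:0,2:60,3:-60}[k]; c,s=np.cos(np.radians(14.6)),np.sin(np.radians(14.6))
    return np.array([578.8-s*y,149.6+c*y])
def fx(d): 
    c,s=np.cos(np.radians(14.6)),np.sin(np.radians(14.6)); return np.array([c*d[0]-s*d[1],s*d[0]+c*d[1]])
E
python3 - <<'E'
from h import *
plan([*(pocket(2)+fx([-40,0])),190],14.6); print(pocket(2),pocket(3))
E
```

```text
to [525.  197.6 190. ] 14.6 -> t [ -13.9  374.1 -183.6] w [-29.3   0.5   0.1]  now [ 607.4 -210.9  177.8] head -14.7 q [-0.42  0.13  1.71  0.    1.3  -1.73] t 13.53
[563.67583851 207.66255023] [593.92416149  91.53744977]
```

Emit:
jog_arm:
  increments:
    - {"tx": -14,"ty": 374,"tz": -184,"wx": -29.3,"wy": 0.5,"wz": 0.1,"grip": 0}
    - {"tx": -14,"ty": 374,"tz": -184,"wx": -29.3,"wy": 0.5,"wz": 0.1,"grip": 0}
    - {"tx": -14,"ty": 374,"tz": -184,"wx": -29.3,"wy": 0.5,"wz": 0.1,"grip": 0}
    - {"tx": -14,"ty": 374,"tz": -184,"wx": -29.3,"wy": 0.5,"wz": 0.1,"grip": 0}
    - {"tx": -14,"ty": 374,"tz": -184,"wx": -29.3,"wy": 0.5,"wz": 0.1,"grip": 0}
    - {"tx": -14,"ty": 374,"tz": -184,"wx": -29.3,"wy": 0.5,"wz": 0.1,"grip": 0}
    - {"tx": -14,"ty": 374,"tz": -184,"wx": -29.3,"wy": 0.5,"wz": 0.1,"grip": 0}
    - {"tx": -14,"ty": 374,"tz": -184,"wx": -29.3,"wy": 0.5,"wz": 0.1,"grip": 0}

```text
t: 14.52
tcp_pos: [522.7, 199.7, 187.8]
ee_rot: [-0.091, 0.703, 0.091, 0.7]
ft_force: [-0.0, 0.5, 0.1]
grip_width: 22.0
```

Emit:
jog_arm:
  increments:
    - {"tx": 0,"ty": 0,"tz": 0,"wx": 0,"wy": 0,"wz": 0,"grip": 0}
    - {"tx": 0,"ty": 0,"tz": 0,"wx": 0,"wy": 0,"wz": 0,"grip": 0}

```text
t: 14.78
tcp_pos: [522.4, 198.5, 186.4]
ee_rot: [-0.091, 0.703, 0.09, 0.699]
ft_force: [-0.2, -0.2, -0.5]
grip_width: 22.0
```

```bash
cat > hand.py <<'E'
from h import *
import sys,pickle
k=int(sys.argv[1]); dz=float(sys.argv[2])
p,E,st=shot("wrist"); pickle.dump((p,E,st),open("hand%d.pkl"%k,"wb"))
R=Ro.from_quat(st["ee_rot"]).as_matrix()
hsv=cv2.cvtColor(p["img"],cv2.COLOR_RGB2HSV); H,S,V=hsv[...,0],hsv[...,1],hsv[...,2]
g=((H>45)&(H<90)&(S>90)&(V>20)).astype(np.uint8)
n,l,s,c=cv2.connectedComponentsWithStats(g)
for i in range(1,n):
    x,y,w,h,a=s[i]
    if a<150 or y<150: continue
    ys,xs=np.nonzero(l==i); W=unproj(p,E,np.c_[xs,ys],st["tcp_pos"][2]+dz); T=(W-st["tcp_pos"])@R
    lo,hi=np.percentile(T,[0.5,99.5],axis=0)
    print(s[i],"tool y",np.round([lo[1],hi[1]],1),"z back",round(lo[2],1),"front",round(hi[2],1))
    B=T[T[:,2]<lo[2]+12]
    # back edge slope: min z per y bin
    yb=np.arange(-14,15,2); zb=[T[np.abs(T[:,1]-b)<1.5][:,2].min() for b in yb if (np.abs(T[:,1]-b)<1.5).any()]
    if len(zb)==len(yb): print(" back edge mean",round(np.mean(zb),1),"turn deg",round(np.degrees(np.polyfit(yb,zb,1)[0]),1))
cv2.imwrite("pics/hand%d.png"%k,cv2.resize(p["img"][90:330,130:450,::-1],None,fx=2.4,fy=2.4,interpolation=cv2.INTER_CUBIC))
plan([*(pocket(k)+fx([2,-.3])),32],14.6)
E
python3 hand.py 2 -2.5
python3 - <<'E'
E
```

```text
[183 190  33  47 712] tool y [-39.6 -22.6] z back -32.6 front -6.0
[ 226  201   59   29 1326] tool y [-16.   16.1] z back -25.7 front -10.3
 back edge mean -25.8 turn deg 0.4
to [565.7 207.9  32. ] 14.6 -> t [154.6  -1.8  44.8] w [ 0.1 -0.3  0. ]  now [522.7 198.5 186.9] head 14.7 q [ 0.27 -0.05  1.88 -0.    1.32 -1.56] t 14.82
```

Run:
```python
from h import *
import pickle
for f,d in (("fix2.pkl",-3),("hand2.pkl",-2.5)):
    p,E,st=pickle.load(open(f,"rb")); R=Ro.from_quat(st["ee_rot"]).as_matrix()
    # profile along tool z at |y|<8, green excess, at PCB top height
    zz=np.arange(-40,-5,.5); out=[]
    for z in zz:
        W=st["tcp_pos"]+np.array([[-d,y,z] for y in np.arange(-8,9,1)])@R.T
        q=np.round(proj(p,E,W)).astype(int); c=p["img"][q[:,1],q[:,0]].astype(float).mean(0); out.append(c)
    print(f); print([(z,*map(int,c)) for z,c in zip(zz[8:40:2],out[8:40:2])])
```

```text
fix2.pkl
[(np.float64(-36.0), 95, 92, 95), (np.float64(-35.0), 73, 76, 76), (np.float64(-34.0), 75, 77, 77), (np.float64(-33.0), 74, 77, 77), (np.float64(-32.0), 74, 79, 78), (np.float64(-31.0), 65, 69, 69), (np.float64(-30.0), 11, 12, 12), (np.float64(-29.0), 7, 7, 8), (np.float64(-28.0), 10, 15, 12), (np.float64(-27.0), 4, 34, 20), (np.float64(-26.0), 2, 30, 16), (np.float64(-25.0), 5, 24, 15), (np.float64(-24.0), 5, 24, 16), (np.float64(-23.0), 5, 25, 15), (np.float64(-22.0), 4, 33, 19), (np.float64(-21.0), 3, 32, 18)]
hand2.pkl
[(np.float64(-36.0), 163, 153, 158), (np.float64(-35.0), 73, 74, 75), (np.float64(-34.0), 73, 75, 76), (np.float64(-33.0), 73, 76, 75), (np.float64(-32.0), 74, 76, 76), (np.float64(-31.0), 71, 75, 75), (np.float64(-30.0), 74, 77, 78), (np.float64(-29.0), 64, 66, 68), (np.float64(-28.0), 4, 4, 5), (np.float64(-27.0), 8, 6, 9), (np.float64(-26.0), 4, 27, 17), (np.float64(-25.0), 4, 33, 19), (np.float64(-24.0), 4, 24, 14), (np.float64(-23.0), 8, 25, 16), (np.float64(-22.0), 6, 25, 16), (np.float64(-21.0), 4, 27, 16)]
```

View pics/hand2.png

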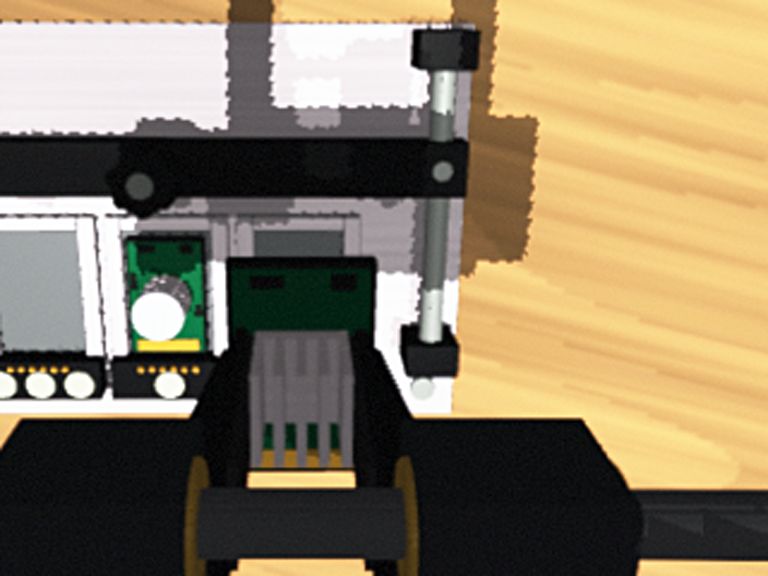

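Square board in hand: symmetric in the jaw axis (±16), back edge 1.4–2 mm further forward than the round one had, so I place with about zero x offset. The picture also shows the round board still seated. (10 pictures.)

Emit:
jog_arm:
  increments:
    - {"tx": 50,"ty": -1.6,"tz": 42.8,"wx": 0,"wy": -0.3,"wz": 0,"grip": 0}
    - {"tx": 100,"ty": -1.6,"tz": 42.8,"wx": 0,"wy": -0.3,"wz": 0,"grip": 0}
    - {"tx": 135,"ty": -1.6,"tz": 42.8,"wx": 0,"wy": -0.3,"wz": 0,"grip": 0}
    - {"tx": 150,"ty": -1.6,"tz": 42.8,"wx": 0,"wy": -0.3,"wz": 0,"grip": 0}
    - {"tx": 154,"ty": -1.6,"tz": 42.8,"wx": 0,"wy": -0.3,"wz": 0,"grip": 0}
    - {"tx": 155,"ty": -1.6,"tz": 42.8,"wx": 0,"wy": -0.3,"wz": 0,"grip": 0}
    - {"tx": 155,"ty": -1.6,"tz": 42.8,"wx": 0,"wy": -0.3,"wz": 0,"grip": 0}

```text
t: 15.7
tcp_pos: [565.0, 207.9, 33.5]
ee_rot: [-0.091, 0.7, 0.09, 0.702]
ft_force: [-0.9, -0.3, 0.8]
grip_width: 22.2
```

Run:
```python
from h import *
plan([*(pocket(2)+fx([0,-.1])),20.8],14.6)
```

```text
to [563.7 207.6  20.8] 14.6 -> t [12.7  0.  -1.4] w [0.1 0.2 0. ]  now [565.  207.9  33.5] head 14.7 q [ 0.26  0.2   1.9  -0.    1.05 -1.56] t 15.7
```

Emit:
jog_arm:
  increments:
    - {"tx": 5,"ty": 0,"tz": -1.4,"wx": 0.1,"wy": 0.2,"wz": 0,"grip": 0}
    - {"tx": 9,"ty": 0,"tz": -1.4,"wx": 0.1,"wy": 0.2,"wz": 0,"grip": 0}
    - {"tx": 12.5,"ty": 0,"tz": -1.4,"wx": 0.1,"wy": 0.2,"wz": 0,"grip": 0}
    - {"tx": 13,"ty": 0,"tz": -1.4,"wx": 0.1,"wy": 0.2,"wz": 0,"grip": 0}
    - {"tx": 13,"ty": 0,"tz": -1.4,"wx": 0.1,"wy": 0.2,"wz": 0,"grip": 0}

```text
t: 16.32
tcp_pos: [563.7, 207.5, 20.5]
ee_rot: [-0.09, 0.701, 0.09, 0.701]
ft_force: [-0.9, -0.0, 0.3]
grip_width: 21.5
```

Emit:
jog_arm:
  increments:
    - {"tx": 0,"ty": 0,"tz": 0,"wx": 0,"wy": 0,"wz": 0,"grip": 42}
    - {"tx": 0,"ty": 0,"tz": 0,"wx": 0,"wy": 0,"wz": 0,"grip": 42}
    - {"tx": 0,"ty": 0,"tz": 0,"wx": 0,"wy": 0,"wz": 0,"grip": 42}
    - {"tx": -50,"ty": 0,"tz": 0,"wx": 0,"wy": 0,"wz": 0,"grip": 42}
    - {"tx": -110,"ty": 0,"tz": -20,"wx": 0,"wy": 0,"wz": 0,"grip": 42}
    - {"tx": -160,"ty": 0,"tz": -40,"wx": 0,"wy": 0,"wz": 0,"grip": 60}
    - {"tx": -160,"ty": 0,"tz": -40,"wx": 0,"wy": 0,"wz": 0,"grip": 60}

```text
t: 17.2
tcp_pos: [527.3, 198.3, 186.7]
ee_rot: [-0.09, 0.698, 0.09, 0.705]
ft_force: [0.6, 0.4, -0.1]
grip_width: 53.9
```

```bash
cat > chk.py <<'E'
from h import *
p,E,st=shot("wrist"); o=green(p,E,zs=16)
for k in o:
    d=np.array(k["rect"][0])-[578.8,149.6]; print("rel fixture",np.round(fx([0,0])+np.array([[np.cos(np.radians(14.6)),np.sin(np.radians(14.6))],[-np.sin(np.radians(14.6)),np.cos(np.radians(14.6))]])@d,1))
cv2.imwrite("pics/chk%.1f.png"%st["t"],cv2.resize(p["img"][90:290,130:390,::-1],None,fx=3,fy=3,interpolation=cv2.INTER_CUBIC))
E
python3 chk.py
python3 -c "
from h import *
plan([459.5,-347.8,140],-17.6)"
```

```text
[202. 200.] 917 c [579.6 149.6] size [52.6 34.6] a 12.6 gold [599.4 163. ] goldsize [ 4.8 14.5] ga 14.6 dir 34.1
[255. 200.] 889 c [564.4 207.7] size [53.6 33.6] a 14.6 gold [590.1 201.9] goldsize [4.8 3.4] ga 14.0 dir -12.6
[187. 224.] 68 c [604.4 140.1] size [11.1  8.4] a 60.1 gold [605. 144.] goldsize [5.  4.5] ga 11.2 dir 81.2
rel fixture [ 0.7 -0.2]
rel fixture [ 0.7 59.9]
rel fixture [ 22.3 -15.6]
to [ 459.5 -347.8  140. ] -17.6 -> t [  42.6 -511.2 -202.4] w [32.2  0.3 -0.1]  now [526.1 197.9 183.4] head 14.6 q [ 0.26 -0.05  1.88 -0.    1.3  -1.56] t 17.25
```

Round and square both measure (0.7, <0.3) mm from their pocket centres at the seated height. Next is the long board.

Emit:
jog_arm:
  increments:
    - {"tx": 42,"ty": -511,"tz": -202,"wx": 32,"wy": 0.3,"wz": 0,"grip": 60}
    - {"tx": 42,"ty": -511,"tz": -202,"wx": 32,"wy": 0.3,"wz": 0,"grip": 60}
    - {"tx": 42,"ty": -511,"tz": -202,"wx": 32,"wy": 0.3,"wz": 0,"grip": 60}
    - {"tx": 42,"ty": -511,"tz": -202,"wx": 32,"wy": 0.3,"wz": 0,"grip": 60}
    - {"tx": 42,"ty": -511,"tz": -202,"wx": 32,"wy": 0.3,"wz": 0,"grip": 60}
    - {"tx": 42,"ty": -511,"tz": -202,"wx": 32,"wy": 0.3,"wz": 0,"grip": 60}
    - {"tx": 42,"ty": -511,"tz": -202,"wx": 32,"wy": 0.3,"wz": 0,"grip": 60}
    - {"tx": 42,"ty": -511,"tz": -202,"wx": 32,"wy": 0.3,"wz": 0,"grip": 60}

```text
t: 18.25
tcp_pos: [464.3, -299.0, 141.6]
ee_rot: [0.108, 0.7, -0.106, 0.698]
ft_force: [1.1, 0.2, 0.3]
grip_width: 57.0
```

```bash
python3 -c "
from h import *
plan([459.5,-347.8,130],-17.6)"
```

```text
to [ 459.5 -347.8  130. ] -17.6 -> t [ 11.5 -48.   10. ] w [ 0.2 -0.2 -0.1]  now [ 464.3 -299.   141.6] head -17.4 q [-0.67 -0.03  1.94  0.    1.24 -1.94] t 18.25
```

Emit:
jog_arm:
  increments:
    - {"tx": 11,"ty": -48,"tz": 10,"wx": 0.2,"wy": -0.2,"wz": 0,"grip": 60}
    - {"tx": 11,"ty": -48,"tz": 10,"wx": 0.2,"wy": -0.2,"wz": 0,"grip": 60}
    - {"tx": 11,"ty": -48,"tz": 10,"wx": 0.2,"wy": -0.2,"wz": 0,"grip": 60}
    - {"tx": 11,"ty": -48,"tz": 10,"wx": 0.2,"wy": -0.2,"wz": 0,"grip": 60}

```text
t: 18.75
tcp_pos: [459.7, -346.5, 130.0]
ee_rot: [0.109, 0.699, -0.107, 0.699]
ft_force: [0.1, 0.6, -0.3]
grip_width: 57.4
```

Run:
```python
from h import *
p,E,st=shot("wrist")
o=green(p,E)
k=min(o,key=lambda k:np.hypot(*(np.array(k["rect"][0])-[460,-348]))); c=np.array(k["rect"][0]); w,h=k["rect"][1]; a=k["rect"][2]-(90 if h>w else 0)
c=c-1.2*np.array([np.cos(np.radians(a)),np.sin(np.radians(a))])
print(a); plan([*c,11.8],a)
```

```text
[259. 176.] 737 c [ 460.6 -347.6] size [32.6 52.8] a 72.3 gold [ 488.7 -343. ] goldsize [0.7 2.1] ga 29.7 dir 9.3
[238. 199.] 199 c [ 467.4 -364.8] size [ 4.7 29.5] a 71.5 gold [ 478.9 -367.5] goldsize [1.9 4. ] ga 71.7 dir -13.3
-17.692649841308594
to [ 459.4 -347.3   11.8] -17.7 -> t [118.6  -1.1  -0.2] w [ 0.2 -0.  -0.1]  now [ 459.9 -346.6  130.4] head -17.5 q [-0.74  0.03  1.9   0.    1.22 -2.01] t 18.8
```

Emit:
jog_arm:
  increments:
    - {"tx": 60,"ty": -1.1,"tz": 0,"wx": 0.2,"wy": 0,"wz": 0,"grip": 60}
    - {"tx": 100,"ty": -1.1,"tz": 0,"wx": 0.2,"wy": 0,"wz": 0,"grip": 60}
    - {"tx": 117,"ty": -1.1,"tz": 0,"wx": 0.2,"wy": 0,"wz": 0,"grip": 60}
    - {"tx": 118.5,"ty": -1.1,"tz": 0,"wx": 0.2,"wy": 0,"wz": 0,"grip": 60}
    - {"tx": 118.5,"ty": -1.1,"tz": 0,"wx": 0.2,"wy": 0,"wz": 0,"grip": 0}
    - {"tx": 118.5,"ty": -1.1,"tz": 0,"wx": 0.2,"wy": 0,"wz": 0,"grip": 0}
    - {"tx": 118.5,"ty": -1.1,"tz": 0,"wx": 0.2,"wy": 0,"wz": 0,"grip": 0}
    - {"tx": 118.5,"ty": -1.1,"tz": 0,"wx": 0.2,"wy": 0,"wz": 0,"grip": 0}

```text
t: 19.8
tcp_pos: [459.9, -347.6, 12.5]
ee_rot: [0.11, 0.698, -0.108, 0.699]
ft_force: [0.3, -0.8, -0.4]
grip_width: 22.3
```

Emit:
jog_arm:
  increments:
    - {"tx": 0,"ty": 0,"tz": 0,"wx": 0,"wy": 0,"wz": 0,"grip": 0}
    - {"tx": 0,"ty": 0,"tz": 0,"wx": 0,"wy": 0,"wz": 0,"grip": 0}

```text
t: 20.05
tcp_pos: [459.8, -347.6, 12.5]
ee_rot: [0.11, 0.698, -0.108, 0.699]
ft_force: [0.2, -0.1, 0.3]
grip_width: 22.0
```

Emit:
jog_arm:
  increments:
    - {"tx": -60,"ty": 0,"tz": 0,"wx": 0,"wy": 0,"wz": 0,"grip": 0}
    - {"tx": -120,"ty": 0,"tz": 0,"wx": 0,"wy": 0,"wz": 0,"grip": 0}
    - {"tx": -165,"ty": 0,"tz": 0,"wx": 0,"wy": 0,"wz": 0,"grip": 0}
    - {"tx": -165,"ty": 0,"tz": 0,"wx": 0,"wy": 0,"wz": 0,"grip": 0}

```text
t: 20.55
tcp_pos: [461.8, -349.9, 183.0]
ee_rot: [0.108, 0.695, -0.11, 0.702]
ft_force: [0.2, 0.1, 0.9]
grip_width: 22.1
```

Run:
```python
from h import *
plan([*(pocket(3)+fx([-40,0])),190],14.6)
```

```text
to [555.2  81.5 190. ] 14.6 -> t [ -8.3 439.3 -42.2] w [-32.3   0.5   0.3]  now [ 461.8 -349.9  183. ] head -17.7 q [-0.74 -0.02  1.85  0.    1.3  -2.  ] t 20.55
```

Emit:
jog_arm:
  increments:
    - {"tx": -8,"ty": 439,"tz": -42,"wx": -32.3,"wy": 0.5,"wz": 0.3,"grip": 0}
    - {"tx": -8,"ty": 439,"tz": -42,"wx": -32.3,"wy": 0.5,"wz": 0.3,"grip": 0}
    - {"tx": -8,"ty": 439,"tz": -42,"wx": -32.3,"wy": 0.5,"wz": 0.3,"grip": 0}
    - {"tx": -8,"ty": 439,"tz": -42,"wx": -32.3,"wy": 0.5,"wz": 0.3,"grip": 0}
    - {"tx": -8,"ty": 439,"tz": -42,"wx": -32.3,"wy": 0.5,"wz": 0.3,"grip": 0}
    - {"tx": -8,"ty": 439,"tz": -42,"wx": -32.3,"wy": 0.5,"wz": 0.3,"grip": 0}
    - {"tx": -8,"ty": 439,"tz": -42,"wx": -32.3,"wy": 0.5,"wz": 0.3,"grip": 0}
    - {"tx": -8,"ty": 439,"tz": -42,"wx": -32.3,"wy": 0.5,"wz": 0.3,"grip": 0}

```text
t: 21.55
tcp_pos: [554.5, 84.6, 187.7]
ee_rot: [-0.091, 0.702, 0.092, 0.7]
ft_force: [0.0, -0.1, -0.0]
grip_width: 21.7
```

Emit:
jog_arm:
  increments:
    - {"tx": 0,"ty": 0,"tz": 0,"wx": 0,"wy": 0,"wz": 0,"grip": 0}
    - {"tx": 0,"ty": 0,"tz": 0,"wx": 0,"wy": 0,"wz": 0,"grip": 0}
    - {"tx": 0,"ty": 0,"tz": 0,"wx": 0,"wy": 0,"wz": 0,"grip": 0}

```text
t: 21.92
tcp_pos: [554.3, 83.4, 187.3]
ee_rot: [-0.091, 0.702, 0.092, 0.7]
ft_force: [0.3, 0.4, 0.0]
grip_width: 21.9
```

```bash
python3 hand.py 3 -2.5
python3 - <<'E'
from h import *
import pickle
for f,d in (("hand2.pkl",-2.5),("hand3.pkl",-2.5)):
    p,E,st=pickle.load(open(f,"rb")); R=Ro.from_quat(st["ee_rot"]).as_matrix()
    for z in np.arange(-31,-24,.5):
        W=st["tcp_pos"]+np.array([[-d,y,z] for y in np.arange(-8,9,1)])@R.T
        q=proj(p,E,W).astype(np.float32).reshape(1,-1,2); c=cv2.remap(p["img"],q,None,cv2.INTER_LINEAR).astype(float).mean((0,1)); print(z,int(c[0]),int(c[1]),end=" | ")
    print()
E
```

```text
[291 188  33  47 693] tool y [20.2 37.3] z back -33.8 front -7.2
[344 188  36  47 640] tool y [50.4 67.6] z back -33.8 front -7.2
[226 201  59  28 825] tool y [-15.8  16.1] z back -26.3 front -11.0
 back edge mean -26.3 turn deg 0.0
[ 232  323   54   30 1086] tool y [-13.8  18.7] z back 53.2 front 74.2
 back edge mean 53.5 turn deg -3.1
to [595.9  91.8  32. ] 14.6 -> t [155.4  -2.9  42.7] w [ 0.2 -0.2 -0.1]  now [554.4  83.5 187.6] head 14.8 q [ 0.05 -0.05  1.88  0.    1.32 -1.78] t 21.98
-31.0 72 76 | -30.5 72 76 | -30.0 74 77 | -29.5 69 71 | -29.0 42 43 | -28.5 10 10 | -28.0 4 4 | -27.5 5 6 | -27.0 8 7 | -26.5 8 12 | -26.0 5 22 | -25.5 3 30 | -25.0 4 32 | -24.5 5 29 | 
-31.0 63 66 | -30.5 65 67 | -30.0 58 60 | -29.5 29 31 | -29.0 7 7 | -28.5 4 4 | -28.0 6 6 | -27.5 7 7 | -27.0 6 11 | -26.5 4 21 | -26.0 3 27 | -25.5 4 28 | -25.0 4 24 | -24.5 4 20 |
```

Long board in hand: straight, symmetric, and 0.5 mm behind the square board's position. Placing.

Emit:
jog_arm:
  increments:
    - {"tx": 50,"ty": -2.7,"tz": 40.9,"wx": 0.2,"wy": -0.2,"wz": 0,"grip": 0}
    - {"tx": 100,"ty": -2.7,"tz": 40.9,"wx": 0.2,"wy": -0.2,"wz": 0,"grip": 0}
    - {"tx": 135,"ty": -2.7,"tz": 40.9,"wx": 0.2,"wy": -0.2,"wz": 0,"grip": 0}
    - {"tx": 150,"ty": -2.7,"tz": 40.9,"wx": 0.2,"wy": -0.2,"wz": 0,"grip": 0}
    - {"tx": 154,"ty": -2.7,"tz": 40.9,"wx": 0.2,"wy": -0.2,"wz": 0,"grip": 0}
    - {"tx": 155,"ty": -2.7,"tz": 40.9,"wx": 0.2,"wy": -0.2,"wz": 0,"grip": 0}
    - {"tx": 155,"ty": -2.7,"tz": 40.9,"wx": 0.2,"wy": -0.2,"wz": 0,"grip": 0}

```text
t: 22.85
tcp_pos: [595.4, 91.6, 34.3]
ee_rot: [-0.089, 0.7, 0.09, 0.703]
ft_force: [-0.1, -0.4, -1.6]
grip_width: 22.0
```

Run:
```python
from h import *
plan([*(pocket(3)+fx([0.2,-.1])),20.8],14.6)
```

```text
to [594.1  91.5  20.8] 14.6 -> t [13.5  0.3 -1.3] w [ 0.   0.2 -0.1]  now [595.4  91.6  34.3] head 14.6 q [ 0.06  0.19  1.89  0.    1.05 -1.76] t 22.85
```

Emit:
jog_arm:
  increments:
    - {"tx": 5,"ty": 0.3,"tz": -1.3,"wx": 0,"wy": 0.2,"wz": 0,"grip": 0}
    - {"tx": 9,"ty": 0.3,"tz": -1.3,"wx": 0,"wy": 0.2,"wz": 0,"grip": 0}
    - {"tx": 13,"ty": 0.3,"tz": -1.3,"wx": 0,"wy": 0.2,"wz": 0,"grip": 0}
    - {"tx": 13.8,"ty": 0.3,"tz": -1.3,"wx": 0,"wy": 0.2,"wz": 0,"grip": 0}
    - {"tx": 13.8,"ty": 0.3,"tz": -1.3,"wx": 0,"wy": 0.2,"wz": 0,"grip": 0}

```text
t: 23.48
tcp_pos: [594.1, 91.5, 20.5]
ee_rot: [-0.089, 0.701, 0.09, 0.701]
ft_force: [-0.1, -0.4, 0.6]
grip_width: 21.8
```

Emit:
jog_arm:
  increments:
    - {"tx": 0,"ty": 0,"tz": 0,"wx": 0,"wy": 0,"wz": 0,"grip": 42}
    - {"tx": 0,"ty": 0,"tz": 0,"wx": 0,"wy": 0,"wz": 0,"grip": 42}
    - {"tx": 0,"ty": 0,"tz": 0,"wx": 0,"wy": 0,"wz": 0,"grip": 42}
    - {"tx": -50,"ty": 0,"tz": 0,"wx": 0,"wy": 0,"wz": 0,"grip": 42}
    - {"tx": -110,"ty": 20,"tz": -30,"wx": 0,"wy": 0,"wz": 0,"grip": 42}
    - {"tx": -160,"ty": 58,"tz": -60,"wx": 0,"wy": 0,"wz": 0,"grip": 60}
    - {"tx": -160,"ty": 58,"tz": -60,"wx": 0,"wy": 0,"wz": 0,"grip": 60}
    - {"tx": -160,"ty": 58,"tz": -60,"wx": 0,"wy": 0,"wz": 0,"grip": 60}

```text
t: 24.48
tcp_pos: [521.7, 132.6, 181.0]
ee_rot: [-0.09, 0.701, 0.091, 0.702]
ft_force: [-0.0, -0.3, -0.5]
grip_width: 56.6
```

```bash
python3 chk.py; ls pics/chk*
python3 - <<'E'
from h import *
plan([*(np.array([578.8,149.6])+fx([-75,0])),85],14.6)
plan([*(np.array([578.8,149.6])+fx([-75,0])),85],-75.4)
E
```

```text
[206. 219.] 655 c [593.9  91.8] size [53.5 34.1] a 14.6 gold [614.1 109.4] goldsize [5.3 3.6] ga 44.2 dir 41.2
[256. 223.] 1000 c [580.1 149.4] size [54.  33.8] a 14.0 gold [599.3 165.8] goldsize [4.9 7.9] ga 14.7 dir 40.4
[308. 220.] 824 c [564.9 207.3] size [53.6 34.2] a 14.8 gold [589.6 202.6] goldsize [4.9 6.8] ga 14.7 dir -10.7
rel fixture [  0.1 -59.8]
rel fixture [ 1.2 -0.5]
rel fixture [ 1.1 59.3]
pics/chk17.2.png
pics/chk24.5.png
to [506.2 130.7  85. ] 14.6 -> t [ 94.4   2.4 -14.8] w [ 0.  -0.1 -0.1]  now [521.3 132.1 179.4] head 14.6 q [ 0.15 -0.1   1.94  0.    1.31 -1.68] t 24.52
to [506.2 130.7  85. ] -75.4 -> t [ 94.4   2.4 -14.8] w [90.  -0.1  0. ]  now [521.3 132.1 179.4] head 14.6 q [ 0.15 -0.1   1.94  0.    1.31 -1.68] t 24.52
```

View pics/chk24.5.png

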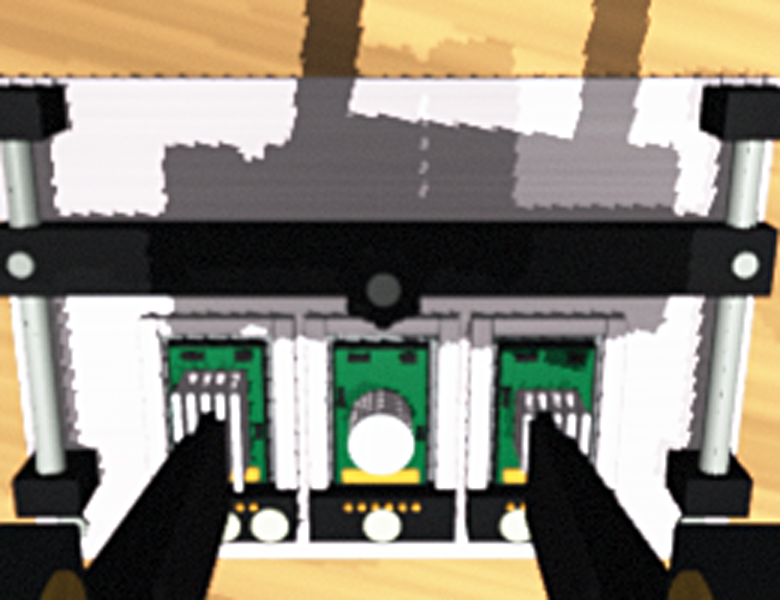

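All three boards are flat in the right pockets (crop: long (215,415), round (382,410), square (545,415), gold edges at the contact blocks). Knob top is at crop (382,290).

Run:
```python
from h import *
st=observe(); p=read_camera("wrist"); E=ext(p,st)
k=unproj(p,E,[(257.3,186.7)],63)[0]; d=k[:2]-[578.8,149.6]
c,s=np.cos(np.radians(14.6)),np.sin(np.radians(14.6)); print(np.round(k,1),"rel",np.round([c*d[0]+s*d[1],-s*d[0]+c*d[1]],1))
plan([*(np.array([578.8,149.6])+fx([-74,0])),42],14.6)
```

```text
[518.9 133.6  63. ] rel [-62.   -0.4]
to [507.2 130.9  42. ] 14.6 -> t [136.5   2.4 -13.2] w [-0.  -0.2 -0.1]  now [521.  131.8 178.5] head 14.6 q [ 0.15 -0.1   1.94  0.    1.31 -1.68] t 24.57
```

The knob measures −62 mm from the pocket centres in both views, so the bar starts partly closed. I use that value.

Emit:
jog_arm:
  increments:
    - {"tx": 60,"ty": 2.4,"tz": -1.2,"wx": 0,"wy": -0.2,"wz": 0,"grip": 60}
    - {"tx": 110,"ty": 2.4,"tz": -1.2,"wx": 0,"wy": -0.2,"wz": 0,"grip": 60}
    - {"tx": 133,"ty": 2.4,"tz": -1.2,"wx": 0,"wy": -0.2,"wz": 0,"grip": 60}
    - {"tx": 136,"ty": 2.4,"tz": -1.2,"wx": 0,"wy": -0.2,"wz": 0,"grip": 60}
    - {"tx": 136,"ty": 2.4,"tz": -1.2,"wx": 0,"wy": -0.2,"wz": 0,"grip": 0}
    - {"tx": 136,"ty": 2.4,"tz": -1.2,"wx": 0,"wy": -0.2,"wz": 0,"grip": 0}
    - {"tx": 136,"ty": 2.4,"tz": -1.2,"wx": 0,"wy": -0.2,"wz": 0,"grip": 0}
    - {"tx": 136,"ty": 2.4,"tz": -1.2,"wx": 0,"wy": -0.2,"wz": 0,"grip": 0}
  grip_force: 25

```text
t: 25.58
tcp_pos: [519.4, 134.3, 43.4]
ee_rot: [-0.089, 0.701, 0.09, 0.702]
ft_force: [0.1, 0.3, 1.4]
grip_width: 23.4
```

Emit:
jog_arm:
  increments:
    - {"tx": 0,"ty": 0,"tz": 4,"wx": 0,"wy": 0,"wz": 0,"grip": 0}
    - {"tx": 0,"ty": 0,"tz": 8,"wx": 0,"wy": 0,"wz": 0,"grip": 0}
    - {"tx": 0,"ty": 0,"tz": 12,"wx": 0,"wy": 0,"wz": 0,"grip": 0}
    - {"tx": 0,"ty": 0,"tz": 16,"wx": 0,"wy": 0,"wz": 0,"grip": 0}
    - {"tx": 0,"ty": 0,"tz": 20,"wx": 0,"wy": 0,"wz": 0,"grip": 0}
    - {"tx": 0,"ty": 0,"tz": 22,"wx": 0,"wy": 0,"wz": 0,"grip": 0}

```text
t: 26.32
tcp_pos: [540.9, 139.9, 43.4]
ee_rot: [-0.089, 0.701, 0.09, 0.702]
ft_force: [-2.3, -0.5, 2.0]
grip_width: 23.5
```

Emit:
jog_arm:
  increments:
    - {"tx": 0,"ty": 0,"tz": 2,"wx": 0,"wy": 0,"wz": 0,"grip": 0}
    - {"tx": 0,"ty": 0,"tz": 4,"wx": 0,"wy": 0,"wz": 0,"grip": 0}
    - {"tx": 0,"ty": 0,"tz": 5,"wx": 0,"wy": 0,"wz": 0,"grip": 0}
    - {"tx": 0,"ty": 0,"tz": 6,"wx": 0,"wy": 0,"wz": 0,"grip": 0}

```text
t: 26.82
tcp_pos: [545.0, 141.0, 43.4]
ee_rot: [-0.089, 0.703, 0.09, 0.7]
ft_force: [-10.9, -2.9, 9.4]
grip_width: 23.1
```

Emit:
jog_arm:
  increments:
    - {"tx": 0,"ty": 0,"tz": 2,"wx": 0,"wy": 0,"wz": 0,"grip": 0}
    - {"tx": 0,"ty": 0,"tz": 3,"wx": 0,"wy": 0,"wz": 0,"grip": 0}
    - {"tx": 0,"ty": 0,"tz": 3,"wx": 0,"wy": 0,"wz": 0,"grip": 0}

```text
t: 27.2
tcp_pos: [544.9, 141.0, 43.4]
ee_rot: [-0.09, 0.705, 0.09, 0.697]
ft_force: [-12.5, -3.7, 11.9]
grip_width: 23.1
```

Stop reached at −34.9 mm from the pocket centres, 13 N and no further motion. Let go and rise.

Emit:
jog_arm:
  increments:
    - {"tx": 0,"ty": 0,"tz": 0,"wx": 0,"wy": 0,"wz": 0,"grip": 0}
    - {"tx": 0,"ty": 0,"tz": 0,"wx": 0,"wy": 0,"wz": 0,"grip": 50}
    - {"tx": 0,"ty": 0,"tz": 0,"wx": 0,"wy": 0,"wz": 0,"grip": 50}
    - {"tx": 0,"ty": 0,"tz": 0,"wx": 0,"wy": 0,"wz": 0,"grip": 50}
    - {"tx": -60,"ty": 0,"tz": 0,"wx": 0,"wy": 0,"wz": 0,"grip": 50}
    - {"tx": -120,"ty": 0,"tz": -20,"wx": 0,"wy": 0,"wz": 0,"grip": 60}
    - {"tx": -170,"ty": 0,"tz": -50,"wx": 0,"wy": 0,"wz": 0,"grip": 60}
    - {"tx": -170,"ty": 0,"tz": -50,"wx": 0,"wy": 0,"wz": 0,"grip": 60}

```text
t: 28.2
tcp_pos: [500.5, 128.8, 220.3]
ee_rot: [-0.09, 0.701, 0.09, 0.701]
ft_force: [-0.0, 0.8, -0.2]
grip_width: 56.4
```

Emit:
jog_arm:
  increments:
    - {"tx": 0,"ty": 0,"tz": 0,"wx": 0,"wy": 0,"wz": 0,"grip": 60}
    - {"tx": 0,"ty": 0,"tz": 0,"wx": 0,"wy": 0,"wz": 0,"grip": 60}

```text
t: 28.45
tcp_pos: [500.3, 128.8, 218.9]
ee_rot: [-0.09, 0.702, 0.09, 0.701]
ft_force: [0.3, 0.3, 0.1]
grip_width: 57.1
```

```bash
python3 chk.py; ls pics/chk*
```

```text
[218. 235.] 251 c [595.2 106.4] size [45.6  7.5] a 12.9 gold [614.5 109.2] goldsize [4.2 3.7] ga 12.8 dir 8.2
[243. 235.] 241 c [586.7 139.2] size [45.6 11.3] a 14.4 gold [605.3 145.1] goldsize [5.5 7.5] ga 14.6 dir 17.7
[266. 236.] 224 c [580.8 161.8] size [45.7 10.1] a 13.7 gold [600. 166.] goldsize [5.5 7.5] ga 14.6 dir 12.4
[300. 230.] 495 c [568.1 208.7] size [45.5 34.1] a 16.4 gold [590. 203.] goldsize [4.1 7.5] ga 14.7 dir -14.7
rel fixture [  5.  -45.9]
rel fixture [  5.  -12.1]
rel fixture [ 5.  11.3]
rel fixture [ 4.6 59.9]
pics/chk17.2.png
pics/chk24.5.png
pics/chk28.4.png
```

View pics/chk28.4.png

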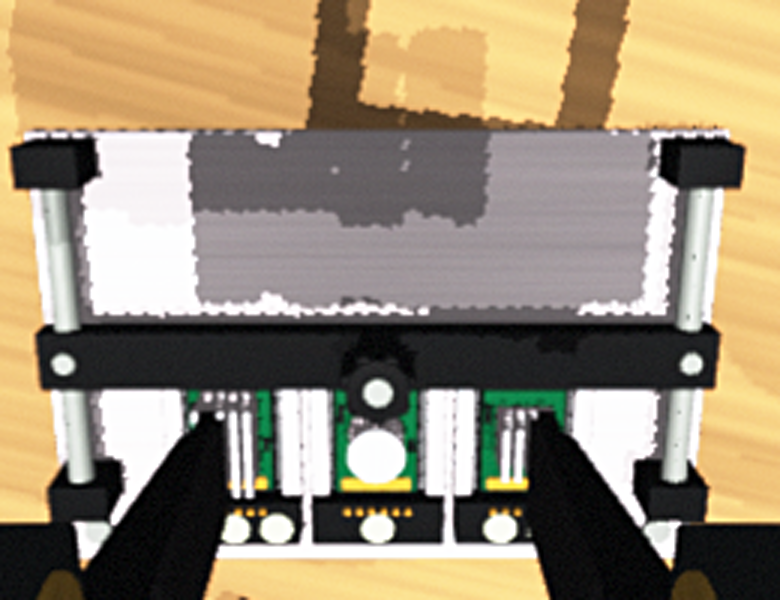

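Bar now lies over the rear board edges at rows 325–388, knob top at crop (377,392), gold strips still at the blocks. One last numeric check of the knob before handing in.

Run:
```python
from h import *
p,E,st=shot("wrist")
c,s=np.cos(np.radians(14.6)),np.sin(np.radians(14.6))
for uv,z in (((130+377/3,90+392/3),63),((130+377/3,90+392/3),66),((130+150/3,90+388/3),32),((130+150/3,90+326/3),32)):
    d=unproj(p,E,[uv],z)[0][:2]-[578.8,149.6]; print(z,np.round([c*d[0]+s*d[1],-s*d[0]+c*d[1]],1))
p,E,st=shot("side")
for q in ("multimeter","screwdriver","jar"): print(q,[np.round(r["at"]) for r in trace(p,q)[:1]])
```

```text
63 [-34.9   0.4]
66 [-36.1   0.4]
32 [-24.2 -87.2]
32 [-49.4 -85.5]
multimeter [array([260., 112.])]
screwdriver [array([346., 158.])]
jar [array([359., 300.])]
```

```bash
python3 -c "
from station import *
print(job_done()); print(observe()['t'])"
```

```text
the job is handed in; nothing more can be done
None
the job is handed in; nothing more can be done
```

I loaded the round, square and long boards into the one-, two- and three-dot pockets in that order, letting each go before taking the next. I then slid the clamp bar home by its knob, let go and handed the job in at about 28.6 s. The hand-in reports no verdict.

**Boards:** before clamping, each board measured within about 1.2 mm of its pocket centre on each axis. They lay flat, turned by less than 1°, with the gold edges at the contact blocks. After clamping, the visible board parts still fit that position, but the bar hides their rear edges.

**Clamp:** the bar stopped under a push of about 13 N. The knob measured −34.9 mm from the pocket centres, where −35 mm is fully home. The bar's edges read 1–2 mm less far home than that (−24.2 mm instead of −23 mm at the front edge). I trusted the stop and the knob reading.

**Bystanders:** the multimeter, screwdriver and jar are within 3 pixels of where they were in the side view.

**What disagreed or went wrong:**
- The knob started at −62 mm, not the −75 mm of a fully open bar, so I took it that the bar was already partly closed.
- Grey-floor detection of the pockets failed once because of shadows, so I used the plate edges instead.
- My first move call was refused for missing keys. It moved nothing but cost one picture, so I used all 12.

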